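# Washed filter bowls onto drying posts

## Task

Two air-filter bowls have been washed and lie in the wire cradles. Turn each one upside down and lower it gently over the drying post that suits it, the wide bowl on the thick post and the slim bowl on the thin post, until its rim rests on the post's support arms. Keep the clean bowls off the dirty bench, and leave the grease tin, the roll of tape and the white pipe sleeve where they are.

Things in the scene. Friction and masses are not known exactly. Their poses are not given: they have to be found in the camera images.
- wide_bowl: wide pale, bare aluminium filter bowl: straight round cup, outside diameter 58 mm, inside 50, length 105, closed end 6 mm thick with a brass boss standing 6 mm out, about 0.16 kg. Origin: centre of the closed end's outer face; z runs along the axis to the open mouth (rim at 105 mm). Starts loose in cradle_a, mouth sloping down 20 degrees and pointing to the robot's left or half back towards it, against two bent-up wire ends
- slim_bowl: slim pale, bare aluminium filter bowl, same shape and length: outside diameter 42 mm, inside 34, length 105, about 0.11 kg. Origin: centre of the closed end's outer face; z runs along the axis to the open mouth. Starts in cradle_b in the same way. Both bowls are well gripped across the diameter about 35 mm from the closed end, from above with the fingers tilted over towards the mouth
- wide_bowl_rim (a point): centre of the wide bowl's open mouth, in the plane of the rim
- slim_bowl_rim (a point): centre of the slim bowl's open mouth, in the plane of the rim
- thick_post: fixed upright drying post of grey plastic, diameter 38 mm; rounded tip, tapering over the top 15 mm, 120 mm above the bench. With tops 50 mm above the bench four support arms stick out like a cross to 36 mm from the axis; the bowl's rim rests on them. Round steel base of 90 mm diameter. Origin: centre of the base's underside, z up
- thin_post: fixed upright drying post like the thick one and of the same heights, but only 22 mm in diameter, support arms to 28 mm from the axis. Origin at the centre of the base's underside, z up
- thick_post_seat (a point): point on the thick post's axis at the height of the top of its support arms, 50 mm above the bench
- thin_post_seat (a point): point on the thin post's axis at the height of the top of its support arms, 50 mm above the bench
- cradle_a: fixed wire cradle in which the wide bowl lies: steel base plate 150 x 56 x 6 mm and two bent wires of 8 mm, 28 mm apart, sloping down 20 degrees along its x. Origin at the centre of the plate's underside, z up, x towards the low end where the mouth points
- cradle_b: fixed wire cradle in which the slim bowl lies, same as the other. Origin at the centre of the plate's underside, z up, x towards the low end
- grease_tin: bystander: small upright tin of grease, 67 mm diameter, 91 mm high, origin at the centre of its underside
- tape_roll: bystander: pale roll of tape lying flat, 80 mm diameter, 18 mm high, origin at the centre of its underside
- pipe_sleeve: bystander: white pipe sleeve lying on its side, 73 mm across, 75 mm high, origin at the centre of its underside
Mind the look-alikes: they are no part of the job. Leave any red or turquoise look-alike of the thick_post alone.

How it is judged (in metres and radians):
At the end, for the whole second after the job is handed in: Both bowls are at rest upside down (axis within 0.1 rad of vertical, mouth down), the wide one over the thick post and the slim one over the thin post, each rim resting on its post's support arms (rim centre no more than 4 mm above the arms' top and within 10 mm of the seat point) (angle between each of wide_bowl, slim_bowl's own z axis and vertical above 3.04 rad and distance between wide_bowl_rim and thick_post_seat below 0.01 m and distance between slim_bowl_rim and thin_post_seat below 0.01 m and z of wide_bowl_rim in the frame of thick_post_seat below 0.004 m and z of slim_bowl_rim in the frame of thin_post_seat below 0.004 m and linear speed of each of wide_bowl, slim_bowl below 0.02 m/s); the robot touches nothing.
It fails at once if a bowl was dropped or laid on the bench (height (world z) of any of wide_bowl, slim_bowl, wide_bowl_rim, slim_bowl_rim below 0.035 m).
It fails at once if a bowl was rammed onto a post (over 40 N) (contact force between any of wide_bowl, slim_bowl and thick_post above 40 N or contact force between any of wide_bowl, slim_bowl and thin_post above 40 N).
It fails at once if the grease tin, the roll of tape or the pipe sleeve was moved more than 20 mm (distance of any of grease_tin, tape_roll, pipe_sleeve from where it was at the start of the episode above 0.02 m).
It also fails if it takes over 72 s, if anything falls off the work surface, if the arm or the gripper's body presses on something with over 40 N, if the wrist force passes 120 N, or if a joint passes its speed limit or range.

## Robot

A 6-joint arm with a two-finger parallel gripper is mounted at the origin on a cart in front of the work surface, level with it; the furniture and walls round the work are solid. World frame = base frame: x ahead of the robot, y to its left, z up, the work surface at z = 0. Lengths are in mm, angles in rad, forces in N, time in s.
With the tool pointing down it reaches from about 400 to 925 mm from the base axis. Payload 12.5 kg.
Tool frame: the origin (TCP) lies on the centre line of the jaws, within the pads' length; the fingertips stand robot.tips_ahead ahead of it and the grasp point (between the pads) lies 11 mm behind it (robot.tips_ahead is the distance from the TCP to the fingertips, in mm); z points along the fingers, y is the direction in which the jaws open and shut (so a half turn about z gives the same grasp; the last joint's range is limited). The gripper opens to 95 mm and grips with 3 to 60 N. Pads are 20 mm wide; open, the fingers measure 119 mm over their backs; the gripper's body (75 mm by 180 mm) begins 59 mm behind the grasp point.
Start: joints at [1.066, 0.491, 1.559, -0, 1.092, -0.106], TCP at [242.681, 575.979, 222.661] pointing down, gripper open.
Joint ranges: [-3.1, 3.1], [-0.84, 2.19], [0.05, 2.79], [-1.13, 4.28], [0.06, 2.93], [-2.69, 2.69]. Speed limits (rad/s): [2.22, 2.22, 2.79, 3.14, 3.14, 3.14].

## Interface

Orientations are given as a rotation vector (axis times angle).
In Python, from workcell import robot gives the robot as it stands.
- The arm moves only by the tool play_rows, never from a script. Its argument "rows" is a list of rows, each a list of 7 numbers: the shift along the tool's x, y, z in cm, then the turn, a rotation vector about the tool's x, y, z in degrees, then the closure, from 0 (fully open) to 1 (shut). A call has 1 to 12 rows; each row is the pose to reach, as a shift and turn from the pose commanded when the call began, along the tool's axes at that moment; what a row does not reach only later rows make up. A row lasts 1/8 s, in which the tool goes at most 62.5 mm and 10.7 degrees, less where a joint would pass 70% of its speed; a pose out of reach is approached as far as the arm can. A call with a gripper value outside its range is refused whole. The fingers move at their own pace and stop on an object; the grip force is fixed at half the most. Time passes only in rows, so rows that repeat a pose let the fingers close. It gives the time, the measured TCP pose, the force and the opening at its end, in the units of the state.
- robot.state(): the state, without advancing time (a new reading comes with each control period).
- robot.read_camera(name): name is "side" or "top"; returns the picture (420x560x3 uint8, red, green, blue); there is no depth.
- robot.camera_info(name): a dict with "mtx" (3x3 intrinsics, pixels), "world_from_camera" (4x4, takes a point from camera to world coordinates). Camera axes: x right, y up, looking along -z (the intrinsics and any distortion apply to the point x, -y, -z); pixel columns grow to the right and rows downward; lengths in mm; the calibration is good to about 2 mm. A picture is of the moment at which its call begins. camera_info takes no time and is no camera call.
- robot.job_done(): hands the job in, once; it reports no verdict.
Trained networks look in the newest picture that a camera, given by its name, has taken for a name from the list of things; names that differ only in an ending like _2 or _b are one class to them, and where a whole thing is asked for, a point or a joint stands for the part that bears it (a point fixed in the world has none). Each returns a list of dicts, best first, with "confidence" (0 to 1); they miss things now and then, are a little off and sometimes report something else, mostly with a low value. They report only what shows in the picture. A call takes as long as a camera call. They do not tell look-alikes from the thing itself.
- robot.search_frame(target, camera): "centre" ([x, y, z] in mm, in the coordinates of the camera as it stood for that picture, good to about 4 mm: the middle of the surface that is visible of it).
- robot.regions_of(target, camera): "region" (420x560 bool, what is visible of it).
- robot.spot_point(target, camera): "centre" ([x, y, z] in mm, in the coordinates of the camera as it stood for that picture, good to about 4 mm: a listed point, or the origin of a listed thing).
The state is a dict: "time": time; "q": joint angles; "qd": joint speeds; "joint_efforts": joint torques, N m; "ee_pos": TCP position; "tool_rot": TCP orientation; "ft_force": force on the tool from outside, world axes, zero at the start; "ft_torque": the same for the moment, N m; "width": finger opening in mm.
Only numpy, scipy, OpenCV 4.12 (cv2) and the standard library are available. Lean on these libraries where they do the work, as an engineer would, in place of code of your own. Each camera call takes 0.05 s, during which the arm holds its last target.

## Working session

There is one attempt and no reset: what is moved stays moved. The work goes in short steps, Python scripts to look and compute and a tool call to move; the robot and the scene stay as the last step left them, time stands still between calls to the robot, and variables do not carry over. Pictures are saved under pics/ and viewed, and the job is handed in when it is done.

Besides the shell and the picture viewer there is one more tool, called after "Request:" as name(argument=value, ...), one argument or row to a line, values as JSON. play_rows: Moves the arm, as the interface text tells. Its arguments: {"type":"object","properties":{"rows":{"type":"array"}},"required":["rows"]}

```bash
ls; mkdir -p pics; python3 - <<'E'
from workcell import robot
import cv2,numpy as np
for n in("side","top"):
    im=robot.read_camera(n); cv2.imwrite(f"pics/{n}0.png",im[:,:,::-1])
    print(n,robot.camera_info(n))
s=robot.state();print(s,robot.tips_ahead)
E
```

```text
pics
side {'mtx': array([[438.54939233,   0.        , 284.88888396],
       [  0.        , 438.54939233, 213.95478491],
       [  0.        ,   0.        ,   1.        ]]), 'world_from_camera': array([[ 9.19300100e-01,  2.30716066e-01, -3.18837613e-01,
         1.77493059e+02],
       [-3.93538848e-01,  5.46737410e-01, -7.39057088e-01,
        -9.66242984e+02],
       [ 3.80810708e-03,  8.04890242e-01,  5.93411490e-01,
         8.70549530e+02],
       [ 0.00000000e+00,  0.00000000e+00,  0.00000000e+00,
         1.00000000e+00]])}
top {'mtx': array([[486.55198395,   0.        , 274.69760255],
       [  0.        , 486.55198395, 203.31337541],
       [  0.        ,   0.        ,   1.        ]]), 'world_from_camera': array([[ 8.81791464e-03,  9.95868620e-01, -9.03766380e-02,
         4.70360953e+02],
       [-9.99960101e-01,  8.65268206e-03, -2.21991295e-03,
        -2.20667656e+00],
       [-1.42874133e-03,  9.03926070e-02,  9.95905184e-01,
         1.55968683e+03],
       [ 0.00000000e+00,  0.00000000e+00,  0.00000000e+00,
         1.00000000e+00]])}
{'time': 0.1, 'q': array([ 1.06643913e+00,  4.91510878e-01,  1.55938968e+00, -1.34577471e-05,
        1.09170279e+00, -1.05600225e-01]), 'qd': array([-2.21857024e-04, -1.93691592e-03, -1.31417280e-03, -4.83030750e-04,
        3.21085187e-05, -8.19278578e-04]), 'joint_efforts': array([ 2.00288196e-03, -6.13618755e+01, -2.58605754e+01,  6.94419653e-02,
        4.69398103e-02, -2.42969531e-05]), 'ee_pos': array([242.5516351 , 575.78943663, 222.11257024]), 'tool_rot': array([-6.22156880e-01, -3.07907254e+00,  1.51982292e-03]), 'ft_force': array([0.89412473, 0.04773672, 0.26940802]), 'ft_torque': array([-0.05043154, -0.02278124,  0.03298742]), 'width': 95.05122058711167} 8.0
```

View pics/side0.png

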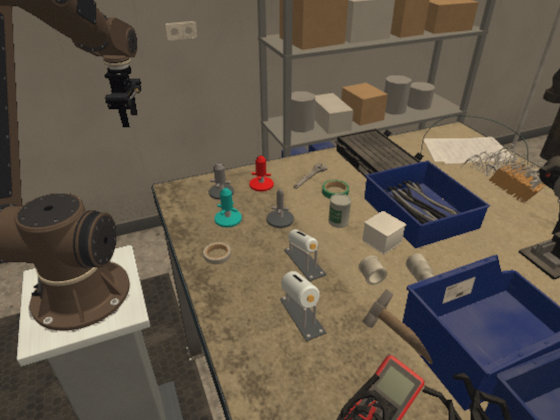

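View pics/top0.png

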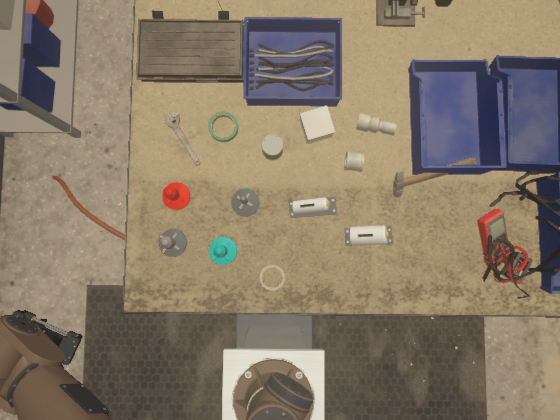

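```bash
cat > h.py <<'E'
from workcell import robot
import numpy as np,cv2
from scipy.spatial.transform import Rotation as R
def w(c,p):
    T=robot.camera_info(c)['world_from_camera'];return T[:3,:3]@np.array(p)+T[:3,3]
def px(c,P):
    i=robot.camera_info(c);T=np.linalg.inv(i['world_from_camera']);p=T[:3,:3]@np.array(P,float)+T[:3,3]
    p=p*[1,-1,-1];u=i['mtx']@p;return u[:2]/u[2]
E
python3 - <<'E'
from h import *
np.set_printoptions(precision=1,suppress=True)
for c in("side","top"):
    robot.read_camera(c)
    for t in["wide_bowl","slim_bowl","wide_bowl_rim","slim_bowl_rim","thick_post","thin_post","thick_post_seat","thin_post_seat","cradle_a","grease_tin","tape_roll","pipe_sleeve"]:
        for d in robot.spot_point(t,c):
            P=w(c,d['centre']);print(c,t,round(d['confidence'],2),P,px(c,P))
for c in("side","top"):
    im=robot.read_camera(c)[:,:,::-1]
    cr=im[150:350,180:380] if c=="side" else im[150:300,130:410]
    k=3.0 if c=="side" else 2.8
    cv2.imwrite(f"pics/{c}c.png",cv2.resize(cr,None,fx=k,fy=k,interpolation=cv2.INTER_CUBIC))
E
```

```text
side wide_bowl 0.77 [ 517.  -340.5   97.8] [311.7 299.8]
side slim_bowl 0.93 [ 610.3 -159.9   88.8] [313.3 246.4]
side slim_bowl 0.17 [613.3  97.6  51.9] [278.3 206.7]
side wide_bowl_rim 0.93 [ 511.7 -235.    60.6] [291.3 282. ]
side slim_bowl_rim 0.95 [595.6 -60.1  56.6] [293.3 235.5]
side thick_post 0.97 [631.6 319.2   2.6] [259.9 184.3]
side thick_post 0.75 [489.1 327.9   1. ] [221.8 191.7]
side thick_post 0.57 [463.5 164.6  -0.8] [228.6 219.1]
side thick_post 0.16 [596.6 -62.9  54.7] [294.  236.5]
side thin_post 0.83 [615.9  95.9   2.3] [279.3 219.1]
side thick_post_seat 0.78 [635.2 317.3  53. ] [260.6 172.5]
side thick_post_seat 0.68 [481.6 325.4  49. ] [218.8 181.2]
side thick_post_seat 0.55 [459.2 167.8  53.4] [225.8 205.5]
side thin_post_seat 0.72 [610.8  96.4  50.7] [277.7 207.4]
side cradle_a 0.68 [ 512.8 -299.1   -2.4] [301.5 316.1]
side cradle_a 0.58 [ 602.3 -122.3   -0.1] [303.8 262.6]
side grease_tin 0.65 [791.   13.6   0.4] [338.4 221. ]
side tape_roll 0.57 [379.1   8.3  -2.2] [217.  255.4]
side pipe_sleeve 0.87 [ 759.3 -241.6   -0.9] [372.2 274.5]
top slim_bowl 0.97 [
[... 453 characters left out ...]
88.8 327.9  48.9] [168.9 240.5]
top thick_post_seat 0.84 [635.1 321.5  50. ] [172.2 193.6]
top thick_post_seat 0.83 [459.6 165.9  49.5] [221.  250.5]
top thin_post_seat 0.84 [615.7  99.4  50.2] [243.2 200.4]
top thin_post_seat 0.61 [ 506.9 -236.1   64.2] [351.8 236.2]
top cradle_a 0.67 [ 605.  -120.6   -1.2] [312.5 205.8]
top cradle_a 0.5 [786.9  12.6   1.6] [271.7 149.6]
top cradle_a 0.42 [595.9 -61.3  51.4] [294.8 207.1]
top grease_tin 0.59 [784.8  12.5   1.5] [271.7 150.2]
top grease_tin 0.39 [616.6  99.2   1.4] [244.3 201.5]
top tape_roll 0.71 [377.9   9.1  -1.5] [271.6 276.7]
top pipe_sleeve 0.53 [ 759.3 -238.3   -6. ] [348.7 159. ]
top pipe_sleeve 0.41 [597.1 -63.3  51.3] [295.4 206.8]
```

View pics/sidec.png

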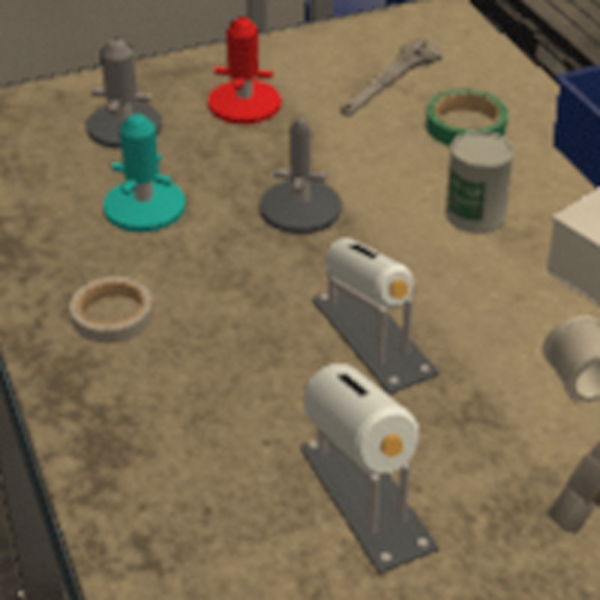

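View pics/topc.png

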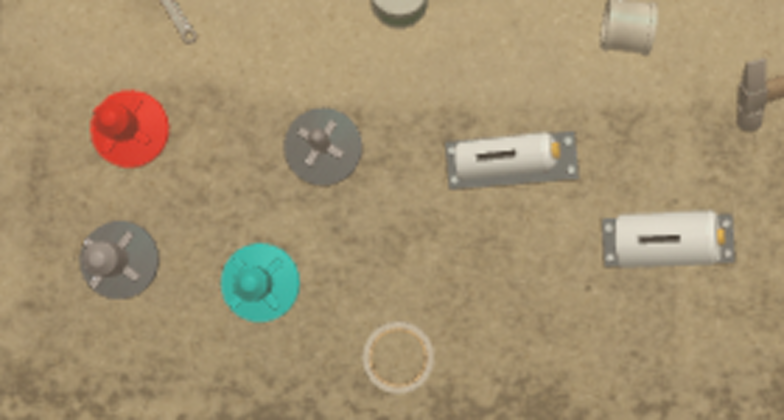

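```bash
python3 - <<'E'
from h import *
print([d for d in dir(robot) if not d.startswith('__')])
print(R.from_rotvec(robot.state()['tool_rot']).as_matrix().round(3), robot.state()['time'])
robot.read_camera("side");robot.read_camera("top")
for c in("side","top"):
  for t in("wide_bowl","slim_bowl"):
    for d in robot.regions_of(t,c)[:2]:
        m=d['region'].astype(np.uint8);print(c,t,d['confidence'],m.sum(),cv2.boundingRect(m),cv2.minAreaRect(np.argwhere(m)[:,::-1].astype(np.float32)))
E
```

```text
['Unreachable', 'camera_info', 'job_done', 'read_camera', 'regions_of', 'search_frame', 'spot_point', 'state', 'tips_ahead']
[[-0.922  0.388  0.   ]
 [ 0.388  0.922  0.   ]
 [ 0.     0.    -1.   ]] 1.5
side wide_bowl 0.79 914 (280, 271, 40, 37) ((299.0244140625, 288.7195129394531), (43.72865676879883, 23.89458656311035), 38.65980529785156)
side slim_bowl 0.8 393 (289, 230, 28, 22) ((302.3000183105469, 240.4000244140625), (29.516094207763672, 14.758047103881836), 26.56505012512207)
side slim_bowl 0.45 576 (266, 189, 27, 39) ((282.4911193847656, 210.12130737304688), (25.923080444335938, 36.30769729614258), 22.61986541748047)
top wide_bowl 0.64 729 (350, 225, 39, 22) ((368.9649658203125, 235.76358032226562), (20.548145294189453, 38.28994369506836), 87.27368927001953)
top wide_bowl 0.27 309 (289, 198, 47, 20) ((312.19921875, 207.5237579345703), (16.501285552978516, 46.486934661865234), 85.48600769042969)
top slim_bowl 0.59 474 (293, 198, 36, 16) ((310.52435302734375, 205.3650665283203), (14.235065460205078, 35.45462417602539), 86.18592071533203)
top slim_bowl 0.5 457 (261, 134, 22, 27) ((271.5, 147.0), (26.0, 21.0), 90.0)
```

```bash
cat >> h.py <<'E'
np.set_printoptions(precision=2,suppress=True)
def cur():
    s=robot.state();return np.array(s['ee_pos']),R.from_rotvec(s['tool_rot'])
def orient(h,tilt,flip=1):
    """tool z: tilt (deg) from down towards heading h(deg); tool y horizontal, perp to heading"""
    h=np.radians(h);t=np.radians(tilt)
    z=np.array([np.sin(t)*np.cos(h),np.sin(t)*np.sin(h),-np.cos(t)])
    y=flip*np.array([np.sin(h),-np.cos(h),0])
    return R.from_matrix(np.c_[np.cross(y,z),y,z])
def rel(g,Rt,p0=None,R0=None,grasp=True):
    """g = grasp point target(mm); -> row numbers"""
    p,Rc=cur()
    if p0 is not None:p,Rc=p0,R0
    t=np.array(g,float)+(Rt.as_matrix()[:,2]*11 if grasp else 0)
    return np.r_[Rc.inv().apply(t-p)/10,np.degrees((Rc.inv()*Rt).as_rotvec())]
def path(gs,Rs,n,**k):
    """piecewise lin via waypoints; n rows each segment"""
    from scipy.spatial.transform import Slerp
    p,Rc=cur();gp=p-11*Rc.as_matrix()[:,2]
    for g,Rt,m in zip(gs,Rs,n):
        sl=Slerp([0,1],R.concatenate([Rc if Rs is None else R_prev(gp,Rc),Rt])) if 0 else Slerp([0,1],R.concatenate([Rc,Rt]))
        for i in range(1,m+1):
            f=i/m;print(rel(gp+(np.array(g)-gp)*f,sl(f)).round(2).tolist())
        gp=np.array(g,float);Rc=Rt
E
python3 - <<'E'
from h import *
Ro=orient(93.5,25)
print(Ro.as_matrix())
path([(560,100,320),(515,-330,260)],[orient(67+26,5),Ro],[3,3])
E
```

```text
[[-0.06  1.   -0.03]
 [ 0.9   0.06  0.42]
 [ 0.42 -0.   -0.91]]
[-15.88, -10.49, -2.88, -0.93, 1.49, 21.37]
[-31.78, -20.97, -5.76, -1.86, 2.98, 42.74]
[-47.68, -31.46, -8.64, -2.8, 4.46, 64.11]
[-51.81, -45.13, -6.66, -6.49, 10.43, 63.76]
[-55.94, -58.81, -4.7, -10.19, 16.4, 63.25]
[-60.07, -72.5, -2.74, -13.87, 22.36, 62.6]
```

Request:
play_rows(
  rows=[
    [-16,-10.5,-2.9,-0.9,1.5,21.4,0],
    [-16,-10.5,-2.9,-0.9,1.5,21.4,0],
    [-32,-21,-5.8,-1.9,3,42.7,0],
    [-32,-21,-5.8,-1.9,3,42.7,0],
    [-32,-21,-5.8,-1.9,3,42.7,0],
    [-47.7,-31.5,-8.6,-2.8,4.5,64,0],
    [-47.7,-31.5,-8.6,-2.8,4.5,64,0],
    [-47.7,-31.5,-8.6,-2.8,4.5,64,0],
    [-52,-45,-6.7,-6.5,10.4,64,0],
    [-52,-45,-6.7,-6.5,10.4,64,0],
    [-56,-58.8,-4.7,-10.2,16.4,63.3,0],
    [-56,-58.8,-4.7,-10.2,16.4,63.3,0],
  ],
)

```text
time: 3.3
ee_pos: [532.3, -86.0, 279.5]
tool_rot: [-1.986, -2.1, -0.322]
ft_force: [0.1, 0.2, 0.4]
width: 95.1
```

```bash
python3 - <<'E'
from h import *
s=robot.state();print(s['time'],s['q'],s['ee_pos'],R.from_rotvec(s['tool_rot']).as_matrix())
q=s['q'];Z=lambda a:R.from_euler('z',a);Y=lambda a:R.from_euler('y',a)
for s4 in(1,-1):print((Z(q[0])*Y(q[1]+q[2])*Z(s4*q[3])*Y(q[4])*Z(q[5]+np.pi/2)).as_matrix())
path([(515,-330,240),(514.5,-306,150)],[orient(93.5,25)]*2,[1,1])
E
```

```text
3.3 [-0.42  0.36  1.66  0.3   1.29 -0.59] [532.25 -86.   279.46] [[-0.05  1.   -0.02]
 [ 0.95  0.06  0.32]
 [ 0.32  0.   -0.95]]
[[-0.05  1.   -0.02]
 [ 0.95  0.06  0.32]
 [ 0.32  0.   -0.95]]
[[-0.28  0.93 -0.25]
 [ 0.95  0.24 -0.2 ]
 [-0.12 -0.29 -0.95]]
[-24.14, -3.09, -2.84, 0.11, 6.55, -0.28]
[-24.71, -3.0, 6.45, 0.11, 6.55, -0.28]
```

Request:
play_rows(
  rows=[
    [-12,-1.5,-2.8,0,6.5,-0.3,0],
    [-12,-1.5,-2.8,0,6.5,-0.3,0],
    [-24.1,-3.1,-2.8,0,6.5,-0.3,0],
    [-24.1,-3.1,-2.8,0,6.5,-0.3,0],
    [-24.1,-3.1,-2.8,0,6.5,-0.3,0],
    [-24.7,-3.0,3,0,6.5,-0.3,0],
    [-24.7,-3.0,6.4,0,6.5,-0.3,0],
    [-24.7,-3.0,6.4,0,6.5,-0.3,0],
  ],
)

```text
time: 4.3
ee_pos: [514.5, -297.1, 140.3]
tool_rot: [-1.911, -2.036, -0.423]
ft_force: [0.6, -0.5, 0.2]
width: 94.9
```

```bash
cat > fit.py <<'E'
from h import *
D=[([1.06643913,.491510878,1.55938968,-1.3e-5,1.09170279,-.105600225],[242.55,575.79,222.11])]
import json,os
E
python3 - <<'E'
from h import *
s=robot.state();print(s['time'],s['q'].tolist(),s['qd'],s['ee_pos'],s['ft_force'])
p,Rc=cur();print('grasp',p-11*Rc.as_matrix()[:,2])
path([(514.5,-304,85.6)],[orient(93.5,25)],[2])
for c in("side","top"):
    im=robot.read_camera(c)[:,:,::-1]
    cr=im[150:350,200:400] if c=="side" else im[150:300,260:460]
    cv2.imwrite(f"pics/{c}1.png",cv2.resize(cr,None,fx=3,fy=3,interpolation=cv2.INTER_CUBIC))
E
```

```text
4.3 [-0.7637269333138488, 0.6553888927020213, 1.563493543164863, 0.3038777451768276, 1.2675249087773444, -0.9691040650454231] [-0.01 -0.04 -0.07 -0.    0.04  0.01] [ 514.48 -297.08  140.32] [ 0.63 -0.52  0.15]
grasp [ 514.78 -301.72  150.29]
[-1.47, -0.02, 2.88, -0.05, -0.0, 0.05]
[-2.94, -0.04, 5.77, -0.1, -0.0, 0.1]
```

View pics/side1.png

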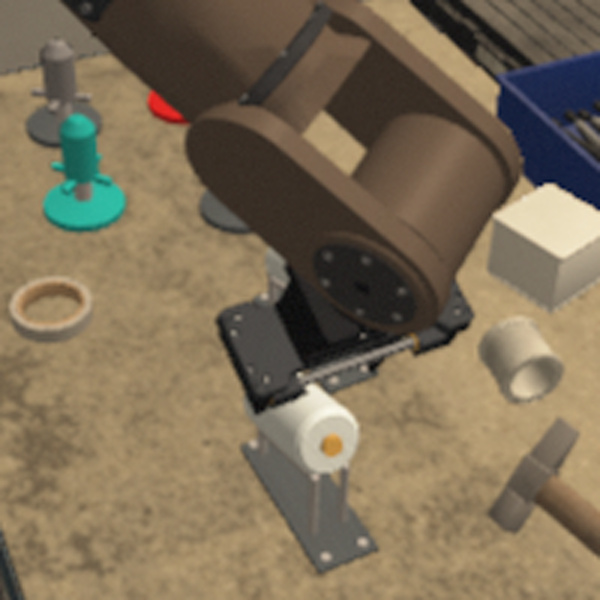

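View pics/top1.png

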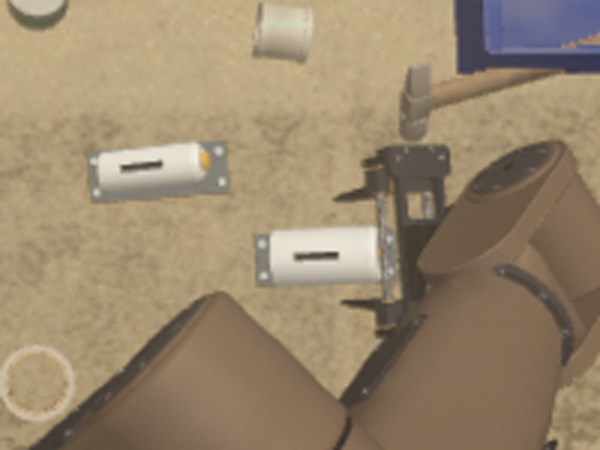

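Request:
play_rows(
  rows=[
    [-1.5,0,2.9,0,0,0,0],
    [-2.9,0,5.8,0,0,0,0],
    [-2.9,0,5.8,0,0,0,0.3],
    [-2.9,0,5.8,0,0,0,0.6],
    [-2.9,0,5.8,0,0,0,0.6],
    [-2.9,0,5.8,0,0,0,0.8],
    [-2.9,0,5.8,0,0,0,1],
    [-2.9,0,5.8,0,0,0,1],
  ],
)

```text
time: 5.4
ee_pos: [511.9, -301.1, 78.5]
tool_rot: [-1.91, -2.036, -0.418]
ft_force: [-22.8, -4.0, 16.8]
width: 58.5
```

```bash
python3 - <<'E'
from h import *
s=robot.state();print(s['time'],s['q'].tolist(),s['width'],s['ft_force'])
p,Rc=cur();print('grasp',p-11*Rc.as_matrix()[:,2])
path([(514.5,-304,175)],[Rc],[2])
E
```

```text
5.4 [-0.7695900747262616, 0.7329105685834596, 1.6002739774300605, 0.31106327363743647, 1.1602520239352687, -1.0093239662423705] 58.53943526476583 [-22.82  -4.01  16.79]
grasp [ 512.22 -305.71   88.47]
[1.89, 0.1, -3.89, 0.0, 0.0, 0.0]
[3.79, 0.21, -7.78, 0.0, 0.0, 0.0]
```

Request:
play_rows(
  rows=[
    [0,-0.2,0,0,0,0,1],
    [0.2,-0.2,-0.4,0,0,0,1],
    [0.8,-0.2,-1.7,0,0,0,1],
    [2,-0.2,-4,0,0,0,1],
    [3.8,0,-8,0,0,0,1],
    [3.8,0,-8,0,0,0,1],
  ],
)

```text
time: 6.15
ee_pos: [516.1, -300.6, 168.9]
tool_rot: [-1.917, -2.044, -0.424]
ft_force: [0.2, -1.0, -2.2]
width: 58.1
```

```bash
python3 - <<'E'
from h import *
s=robot.state();print(s['time'],s['q'].tolist(),s['ee_pos'],s['width'],s['ft_force'])
for c in("side","top"):
    im=robot.read_camera(c)[:,:,::-1]
    cr=im[150:350,200:400] if c=="side" else im[150:300,260:460]
    cv2.imwrite(f"pics/{c}2.png",cv2.resize(cr,None,fx=3,fy=3,interpolation=cv2.INTER_CUBIC))
# fit kinematics
qs=[[1.06643913,.491510878,1.55938968,-1.3e-5,1.09170279,-.105600225],[-0.7637269333138488, 0.6553888927020213, 1.563493543164863, 0.3038777451768276, 1.2675249087773444, -0.9691040650454231],[-0.7695900747262616, 0.7329105685834596, 1.6002739774300605, 0.31106327363743647, 1.1602520239352687, -1.0093239662423705],s['q'].tolist()]
ps=[[242.55,575.79,222.11],[514.48,-297.08,140.32],[511.9,-301.1,78.5],s['ee_pos'].tolist()]
E
```

```text
6.15 [-0.7659456531369616, 0.6232881306187761, 1.5369006715358076, 0.299337089532145, 1.314058221145921, -0.955215193980639] [ 516.14 -300.58  168.91] 58.06450670127805 [ 0.18 -1.02 -2.16]
```

View pics/side2.png

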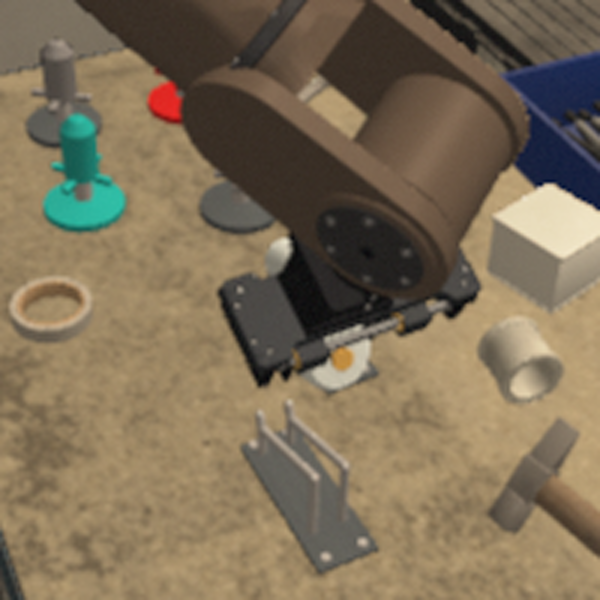

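```bash
cat > kin.py <<'E'
from h import *
from scipy.optimize import least_squares
Z=lambda a:R.from_euler('z',a);Y=lambda a:R.from_euler('y',a)
def fk(q,P):
    d,h,a1,L1,L2,Lt=P
    A=Z(q[0]);v=A.apply([a1,d,h])+(A*Y(q[1])).apply([0,0,L1])+(A*Y(q[1]+q[2])).apply([0,0,L2])
    T=A*Y(q[1]+q[2])*Z(q[3])*Y(q[4])*Z(q[5]+np.pi/2)
    return v+T.apply([0,0,Lt]),T
qs=[[1.06643913,.491510878,1.55938968,-1.3e-5,1.09170279,-.105600225],[-0.7637269333138488, 0.6553888927020213, 1.563493543164863, 0.3038777451768276, 1.2675249087773444, -0.9691040650454231],[-0.7695900747262616, 0.7329105685834596, 1.6002739774300605, 0.31106327363743647, 1.1602520239352687, -1.0093239662423705],[-0.7659456531369616, 0.6232881306187761, 1.5369006715358076, 0.299337089532145, 1.314058221145921, -0.955215193980639]]
ps=[[242.552,575.789,222.113],[514.48,-297.08,140.32],[511.9,-301.1,78.5],[516.14,-300.58,168.91]]
def fit():
    f=lambda P:np.concatenate([fk(q,P)[0]-p for q,p in zip(qs,ps)]+[1e-4*(np.array(P)-[65,300,0,450,400,250])])
    return least_squares(f,[65,300,0,450,400,250]).x,f
P,_f=fit()
lo=np.array([-3.1,-.84,.05,-1.13,.06,-2.69]);hi=np.array([3.1,2.19,2.79,4.28,2.93,2.69])
def ik(tcp,Rt,q0):
    best=None
    rng=np.random.default_rng(0)
    for k in range(12):
        s=np.clip(np.array(q0)+(rng.normal(0,.5,6) if k else 0),lo+.01,hi-.01)
        r=least_squares(lambda q:np.r_[(fk(q,P)[0]-tcp)/100,(Rt.inv()*fk(q,P)[1]).as_rotvec()],s,bounds=(lo,hi))
        if best is None or r.cost<best[1]-1e-9 or (r.cost<1e-9 and np.abs(r.x-q0).max()<np.abs(best[0]-q0).max()):best=(r.x,r.cost)
    return best
def ikg(g,Rt,q0):return ik(np.array(g)+11*Rt.as_matrix()[:,2],Rt,q0)
E
python3 - <<'E'
from kin import *
print(P,_f(P))
q0=qs[-1]
for h in(-40,-20,0,20,40):
  for z in(120,230):
    r=ikg((485,326,z),orient(h,45,1),[.5,.5,1.5,0,.5,0]);print('thick',h,z,r)
for h in(-60,-40,-20,0,20):
  for z in(120,230):
    r=ikg((614.5,97.5,z),orient(h,45,1),[.1,.5,1.5,0,.5,0]);print('thin',h,z,r)
E
```

```text
Traceback (most recent call last):
NameError: name '_f' is not defined
```

```bash
python3 - <<'E'
from kin import *
import kin
print(P,kin._f(P))
for nm,c,hs,q1 in(('thick',(485,326),(-60,-40,-20,0,20),.5),('thin',(614.5,97.5),(-80,-60,-40,-20,0,20),.1)):
 for h in hs:
  for z in(120,240):
    r=ikg((*c,z),orient(h,45,-1),[q1,.5,1.5,0,.5,0]);print(nm,h,z,r[0],'%.1e'%r[1])
E
```

```text
[ 66.41 202.59   4.75 534.06 411.7  261.5 ] [-0.25  0.59 -0.34 -0.17 -0.07  0.16  0.22 -0.44 -0.48 -0.68  0.42  0.66
  0.   -0.01  0.    0.01  0.    0.  ]
thick -60 120 [ 0.77  0.7   1.73 -0.86  1.13  0.8 ] 8.5e-20
thick -60 240 [ 0.77  0.55  1.64 -0.79  1.3   0.61] 1.8e-20
thick -40 120 [ 0.78  0.63  1.89 -1.1   0.91  0.75] 1.2e-17
thick -40 240 [ 0.78  0.46  1.81 -0.95  1.04  0.49] 3.1e-19
thick -20 120 [ 0.73  0.56  1.97 -1.13  0.7   0.47] 1.1e-02
thick -20 240 [ 0.75  0.37  1.96 -1.13  0.77  0.37] 7.8e-06
thick 0 120 [ 0.63  0.48  2.05 -1.13  0.4   0.1 ] 2.9e-02
thick 0 240 [ 0.65  0.29  2.04 -1.13  0.46  0.04] 2.6e-03
thick 20 120 [0.53 0.48 2.27 3.48 0.4  1.39] 3.8e-29
thick 20 240 [0.53 0.24 2.17 4.28 0.14 0.56] 7.9e-05
thin -80 120 [ 0.33  0.73  1.67 -0.89  1.11  0.73] 1.9e-21
thin -80 240 [ 0.33  0.58  1.58 -0.82  1.26  0.54] 6.7e-27
thin -60 120 [ 0.33  0.66  1.83 -1.13  0.87  0.67] 2.2e-05
thin -60 240 [ 0.33  0.49  1.75 -0.98  0.99  0.41] 9.5e-19
thin -40 120 [ 0.27  0.58  1.91 -1.13  0.64  0.36] 1.2e-02
thin -40 240 [ 0.29  0.4   1.9  -1.13  0.7   0.27] 6.2e-05
thin -20 120 [ 0.16  0.51  1.99 -1.13  0.32 -0.01] 2.5e-02
thin -20 240 [ 0.19  0.33  1.99 -1.13  0.39 -0.05] 1.7e-03
thin 0 120 [0.07 0.51 2.19 3.29 0.34 1.48] 1.3e-18
thin 0 240 [0.07 0.29 2.09 4.28 0.06 0.48] 1.2e-05
thin 20 120 [-0.07  0.51  2.18  2.34  0.41  2.03] 2.0e-30
thin 20 240 [-0.06  0.29  2.11  1.72  0.29  2.69] 8.5e-04
```

```bash
cat >> kin.py <<'E'
from scipy.spatial.transform import Slerp
def check(gs,Rs,ns,show=True):
    """from current state through waypoints; prints joint extremes, steps and row numbers"""
    s=robot.state();q=s['q'];p,Rc=cur();gp=p-11*Rc.as_matrix()[:,2]
    for g,Rt,n in zip(gs,Rs,ns):
        sl=Slerp([0,1],R.concatenate([Rc,Rt]))
        for i in range(1,n+1):
            f=i/n;gg=gp+(np.array(g)-gp)*f;RR=sl(f)
            r=least_squares(lambda x:np.r_[(fk(x,P)[0]-gg-11*RR.as_matrix()[:,2])/100,(RR.inv()*fk(x,P)[1]).as_rotvec()],np.clip(q,lo+1e-3,hi-1e-3),bounds=(lo,hi))
            v=np.abs((r.x-q)/0.125/np.array([2.22,2.22,2.79,3.14,3.14,3.14])).max()
            q=r.x;print(rel(gg,RR).round(1).tolist(),' q',q.round(2),'c%.0e v%.2f'%(r.cost,v))
        gp=np.array(g,float);Rc=Rt
E
python3 - <<'E'
from kin import *
a=orient(93.5,25);m=orient(93.5-40,-5);
check([(515,-250,240),(540,60,250),(485,326,250)],[a,orient(20,-10),orient(-75,45,-1)],[3,6,8])
E
```

```text
[2.5, 0.1, -1.2, 0.0, 0.1, 0.0]  q [-0.75  0.59  1.55  0.3   1.33 -0.93] c1e-30 v0.13
[5.1, 0.2, -2.4, 0.1, 0.1, 0.1]  q [-0.73  0.55  1.56  0.31  1.36 -0.9 ] c2e-30 v0.14
[7.6, 0.3, -3.6, 0.1, 0.2, 0.1]  q [-0.7   0.52  1.56  0.32  1.38 -0.87] c1e-30 v0.13
[12.3, 1.1, -1.6, -1.5, -4.8, 12.4]  q [-0.61  0.44  1.66  0.3   1.26 -0.58] c3e-30 v0.76
[16.9, 1.8, 0.4, -3.1, -9.8, 24.7]  q [-0.5   0.39  1.72  0.25  1.17 -0.24] c9e-19 v0.86
[21.5, 2.5, 2.4, -4.7, -14.8, 37.1]  q [-0.37  0.36  1.75  0.17  1.11  0.13] c5e-31 v0.95
[26.2, 3.2, 4.4, -6.3, -19.9, 49.4]  q [-0.24  0.35  1.75  0.07  1.11  0.53] c9e-31 v1.00
[30.8, 3.9, 6.3, -7.9, -24.9, 61.7]  q [-0.11  0.37  1.72 -0.01  1.15  0.91] c2e-30 v0.97
[35.5, 4.6, 8.3, -9.5, -29.9, 74.0]  q [ 0.01  0.41  1.65 -0.06  1.24  1.26] c2e-30 v0.90
[38.4, 4.1, 9.6, -8.7, -36.2, 63.9]  q [ 0.12  0.43  1.63 -0.15  1.28  1.22] c2e-24 v0.36
[41.4, 3.6, 11.0, -7.8, -42.1, 53.5]  q [ 0.22  0.45  1.62 -0.23  1.32  1.17] c3e-25 v0.36
[44.4, 3.1, 12.3, -7.0, -47.7, 43.0]  q [ 0.31  0.47  1.6  -0.31  1.36  1.12] c5e-27 v0.35
[47.3, 2.7, 13.6, -6.0, -52.8, 32.4]  q [ 0.41  0.5   1.58 -0.39  1.4   1.05] c1e-26 v0.34
[50.3, 2.3, 15.0, -5.1, -57.6, 21.5]  q [ 0.5   0.53  1.56 -0.46  1.43  0.98] c2e-25 v0.33
[53.3, 1.9, 16.3, -4.1, -62.0, 10.5]  q [ 0.59  0.55  1.54 -0.54  1.45  0.9 ] c9e-25 v0.31
[56.3, 1.5, 17.7, -3.1, -65.9, -0.7]  q [ 0.67  0.58  1.53 -0.61  1.47  0.81] c3e-24 v0.30
[59.4, 1.1, 19.0, -2.0, -69.5, -12.0]  q [ 0.75  0.61  1.51 -0.68  1.48  0.71] c8e-24 v0.28
```

```bash
python3 - <<'E'
from kin import *
a=orient(93.5,25)
check([(515,-280,240),(485,326,250)],[a,orient(-75,45,-1)],[3,14])
E
```

```text
[1.6, 0.0, -1.6, 0.0, 0.1, 0.0]  q [-0.76  0.6   1.53  0.3   1.35 -0.94] c1e-21 v0.10
[3.3, 0.1, -3.2, 0.1, 0.1, 0.1]  q [-0.75  0.57  1.52  0.3   1.38 -0.92] c6e-22 v0.10
[4.9, 0.1, -4.8, 0.1, 0.2, 0.1]  q [-0.74  0.54  1.51  0.3   1.41 -0.9 ] c8e-22 v0.10
[8.8, 0.2, -3.1, -0.1, -4.8, -0.7]  q [-0.67  0.47  1.61  0.27  1.3  -0.85] c4e-19 v0.29
[12.6, 0.3, -1.3, -0.2, -9.8, -1.6]  q [-0.58  0.41  1.7   0.23  1.2  -0.77] c2e-19 v0.30
[16.5, 0.3, 0.4, -0.4, -14.7, -2.5]  q [-0.49  0.35  1.77  0.18  1.11 -0.68] c5e-20 v0.34
[20.4, 0.4, 2.1, -0.5, -19.7, -3.3]  q [-0.38  0.31  1.83  0.1   1.03 -0.55] c2e-19 v0.39
[24.3, 0.5, 3.8, -0.7, -24.7, -4.2]  q [-0.26  0.28  1.87  0.01  0.97 -0.4 ] c1e-19 v0.43
[28.1, 0.5, 5.5, -0.8, -29.7, -5.1]  q [-0.14  0.26  1.89 -0.09  0.94 -0.23] c3e-20 v0.46
[32.0, 0.6, 7.2, -1.0, -34.7, -5.9]  q [-0.    0.26  1.9  -0.21  0.94 -0.04] c3e-30 v0.47
[35.9, 0.7, 8.9, -1.1, -39.6, -6.8]  q [ 0.13  0.27  1.89 -0.32  0.96  0.14] c5e-30 v0.48
[39.8, 0.7, 10.6, -1.2, -44.6, -7.7]  q [ 0.26  0.3   1.86 -0.42  1.01  0.3 ] c2e-31 v0.46
[43.7, 0.8, 12.3, -1.4, -49.6, -8.5]  q [ 0.38  0.35  1.82 -0.5   1.08  0.43] c2e-20 v0.43
[47.6, 0.9, 14.0, -1.5, -54.6, -9.4]  q [ 0.49  0.4   1.76 -0.56  1.17  0.54] c2e-22 v0.39
[51.5, 0.9, 15.7, -1.7, -59.6, -10.3]  q [ 0.58  0.46  1.69 -0.61  1.27  0.62] c6e-23 v0.35
[55.5, 1.0, 17.3, -1.8, -64.6, -11.1]  q [ 0.67  0.53  1.61 -0.64  1.37  0.68] c1e-22 v0.31
[59.4, 1.1, 19.0, -2.0, -69.5, -12.0]  q [ 0.75  0.61  1.51 -0.68  1.48  0.71] c1e-22 v0.28
```

Request:
play_rows(
  rows=[
    [1.6,0,-1.6,0,0,0,1],
    [3.3,0.1,-3.2,0,0,0,1],
    [4.9,0.1,-4.8,0,0,0,1],
    [8.8,0.2,-3.1,-0.1,-4.8,-0.7,1],
    [12.6,0.3,-1.3,-0.2,-9.8,-1.6,1],
    [16.5,0.3,0.4,-0.4,-14.7,-2.5,1],
    [20.4,0.4,2.1,-0.5,-19.7,-3.3,1],
    [24.3,0.5,3.8,-0.7,-24.7,-4.2,1],
    [28.1,0.5,5.5,-0.8,-29.7,-5.1,1],
    [32,0.6,7.2,-1,-34.7,-5.9,1],
    [35.9,0.7,8.9,-1.1,-39.6,-6.8,1],
    [39.8,0.7,10.6,-1.2,-44.6,-7.7,1],
  ],
)

```text
time: 7.75
ee_pos: [496.2, 107.1, 237.7]
tool_rot: [1.811, 2.185, -0.287]
ft_force: [0.4, -0.5, -1.9]
width: 58.6
```

```bash
python3 - <<'E'
from kin import *
s=robot.state();print(s['time'],s['width'])
check([(485,326,250)],[orient(-75,45,-1)],[6])
E
```

```text
7.75 58.58862433983932
[3.3, 0.5, -1.2, -0.1, -4.1, -0.7]  q [ 0.36  0.34  1.83 -0.49  1.07  0.42] c1e-22 v0.35
[6.5, 1.0, -2.5, -0.2, -8.3, -1.4]  q [ 0.45  0.38  1.78 -0.54  1.14  0.51] c6e-25 v0.33
[9.8, 1.6, -3.7, -0.3, -12.4, -2.2]  q [ 0.54  0.43  1.73 -0.58  1.22  0.59] c5e-25 v0.31
[13.0, 2.1, -5.0, -0.5, -16.5, -2.9]  q [ 0.61  0.48  1.67 -0.62  1.3   0.64] c6e-25 v0.28
[16.3, 2.6, -6.3, -0.6, -20.7, -3.6]  q [ 0.68  0.54  1.59 -0.65  1.39  0.68] c5e-25 v0.25
[19.5, 3.1, -7.5, -0.7, -24.8, -4.3]  q [ 0.75  0.61  1.51 -0.68  1.48  0.71] c3e-24 v0.23
```

Request:
play_rows(
  rows=[
    [3.3,0.5,-1.2,-0.1,-4.1,-0.7,1],
    [6.5,1,-2.5,-0.2,-8.3,-1.4,1],
    [9.8,1.6,-3.7,-0.3,-12.4,-2.2,1],
    [13,2.1,-5,-0.5,-16.5,-2.9,1],
    [16.3,2.6,-6.3,-0.6,-20.7,-3.6,1],
    [19.5,3.1,-7.5,-0.7,-24.8,-4.3,1],
    [19.5,3.1,-7.5,-0.7,-24.8,-4.3,1],
    [19.5,3.1,-7.5,-0.7,-24.8,-4.3,1],
  ],
)

```text
time: 8.75
ee_pos: [486.6, 316.3, 241.6]
tool_rot: [1.493, 1.946, -0.616]
ft_force: [-0.1, 0.0, -1.4]
width: 58.6
```

```bash
python3 - <<'E'
from kin import *
s=robot.state();print(s['time'],s['width'],s['ft_force']);p,Rc=cur();print(p-11*Rc.as_matrix()[:,2],Rc.as_matrix())
for k in range(2):
  for c in("side","top"):
    im=robot.read_camera(c)[:,:,::-1]
    cr=im[100:250,150:300] if c=="side" else im[150:300,90:290]
    if not k:cv2.imwrite(f"pics/{c}3.png",cv2.resize(cr,None,fx=4,fy=4,interpolation=cv2.INTER_CUBIC))
    for t in("wide_bowl","wide_bowl_rim","thick_post_seat","thick_post"):
        for d in robot.spot_point(t,c)[:4]:
            Q=w(c,d['centre'])
            if Q[0]<560 and Q[1]>230: print(c,t,round(d['confidence'],2),Q,px(c,Q))
E
```

```text
8.75 58.641882773160255 [-0.06  0.01 -1.41]
[484.62 323.83 249.45] [[-0.18  0.97  0.18]
 [ 0.69  0.26 -0.68]
 [-0.7  -0.   -0.71]]
side wide_bowl 0.6 [489.57 321.37 274.71] [215.55 121.42]
side wide_bowl_rim 0.9 [490.5  323.31 171.12] [218.44 149.93]
side thick_post_seat 0.63 [481.83 322.96  50.6 ] [219.04 181.1 ]
side thick_post 0.66 [488.4  326.67   2.46] [221.67 191.63]
top wide_bowl 0.81 [484.25 324.55 282.34] [150.66 241.04]
top wide_bowl_rim 0.66 [487.39 325.13 175.79] [160.08 240.43]
top thick_post_seat 0.89 [483.45 326.18  46.5 ] [169.55 242.3 ]
top thick_post 0.58 [481.57 328.24  -2.66] [172.21 243.04]
top thick_post 0.43 [485.26 324.37 280.12] [150.96 240.67]
side wide_bowl 0.71 [487.26 320.55 277.17] [214.85 120.92]
side wide_bowl_rim 0.81 [487.46 324.85 171.57] [217.42 149.78]
side thick_post_seat 0.94 [484.67 324.28  51.74] [219.69 180.47]
side thick_post 0.84 [492.26 327.29   1.93] [222.67 191.44]
top wide_bowl 0.9 [483.94 324.55 281.4 ] [150.75 241.17]
top wide_bowl_rim 0.7 [486.07 324.62 174.96] [160.32 240.9 ]
top thick_post_seat 0.84 [486.08 325.41  46.44] [169.82 241.45]
top thick_post 0.8 [482.79 324.05  -3.47] [173.58 242.68]
```

View pics/side3.png

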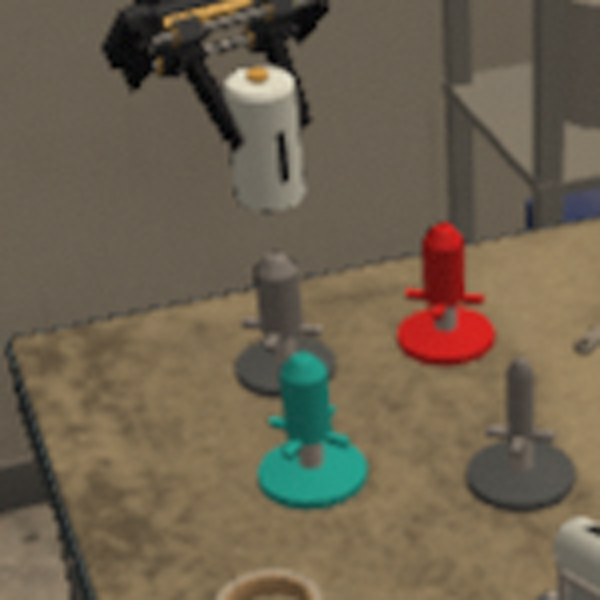

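View pics/top3.png

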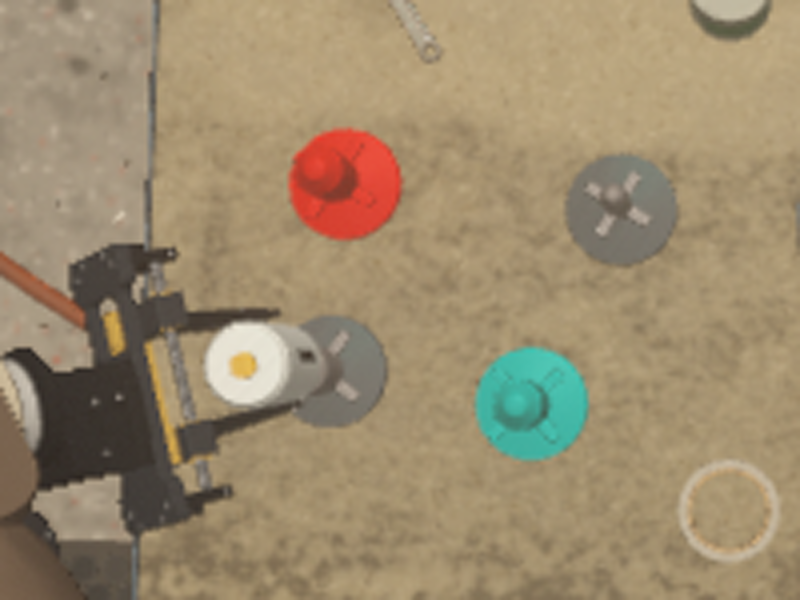

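```bash
python3 - <<'E'
from kin import *
print(px("side",(485.2,325.9,118)),'seen tip ~219.2,165; arms seen ~ (220.5,182)',px("side",(485.2,325.9,50)), px("side",(485.2,325.9,173)))
print(px("top",(485.2,325.9,0)),'base seen', 90+(278+386)/8, 150+(315+427)/8)
p,Rc=cur();Rt=orient(-75,46,-1)
g=p-11*Rc.as_matrix()[:,2]+[-2,1.5,0]
for z in(249,212,205):
  print(rel((g[0],g[1],z),Rc))
E
```

```text
[218.07 163.73] seen tip ~219.2,165; arms seen ~ (220.5,182) [219.74 180.64] [216.64 149.38]
[172.8  241.91] base seen 173.0 242.75
[ 0.13 -0.15 -0.15  0.    0.    0.  ]
[ 2.73 -0.15  2.47  0.    0.    0.  ]
[ 3.23 -0.15  2.97  0.    0.    0.  ]
```

Request:
play_rows(
  rows=[
    [1,0,1,0,0,0,1],
    [2,0,2,0,0,0,1],
    [2.8,0,2.8,0,0,0,1],
    [2.8,0,2.8,0,0,0,1],
    [2.8,0,2.8,0,0,0,1],
  ],
)

```text
time: 10.38
ee_pos: [486.9, 316.6, 201.6]
tool_rot: [1.492, 1.946, -0.617]
ft_force: [-0.1, 1.2, -1.5]
width: 58.2
```

```bash
python3 - <<'E'
from kin import *
s=robot.state();print(s['time'],s['width'],s['ft_force']);p,Rc=cur();print(p-11*Rc.as_matrix()[:,2])
for c in("side","top"):
    im=robot.read_camera(c)[:,:,::-1]
    cr=im[110:200,180:270] if c=="side" else im[190:290,110:230]
    cv2.imwrite(f"pics/{c}4.png",cv2.resize(cr,None,fx=6,fy=6,interpolation=cv2.INTER_CUBIC))
a=cv2.imread("pics/side0.png");b=cv2.imread("pics/top0.png")
cv2.imwrite("pics/post0.png",np.hstack([cv2.resize(a[150:205,190:250],None,fx=6,fy=6,interpolation=cv2.INTER_CUBIC),cv2.resize(b[215:270,140:200],None,fx=6,fy=6,interpolation=cv2.INTER_CUBIC)]))
E
```

```text
10.375 58.199939356431116 [-0.09  1.23 -1.51]
[484.95 324.11 209.38]
```

View pics/side4.png

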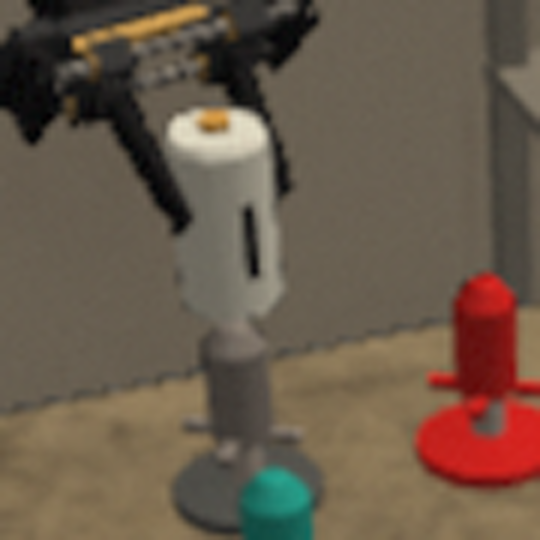

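View pics/top4.png

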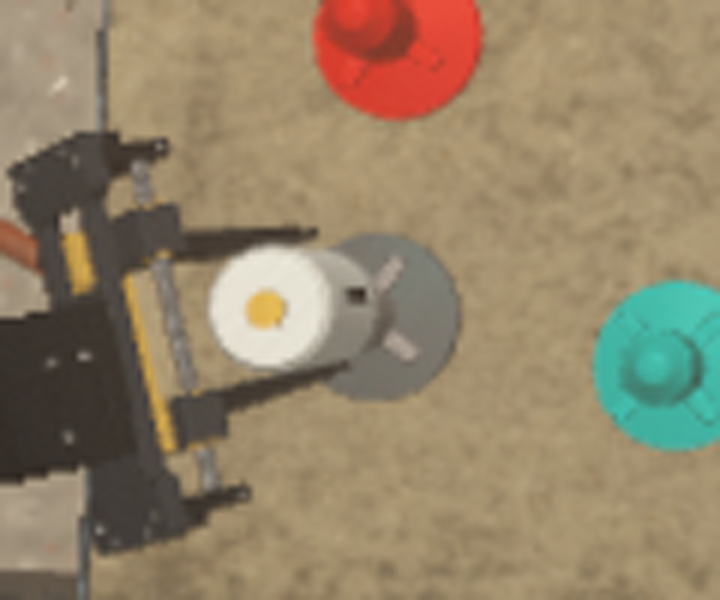

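View pics/post0.png

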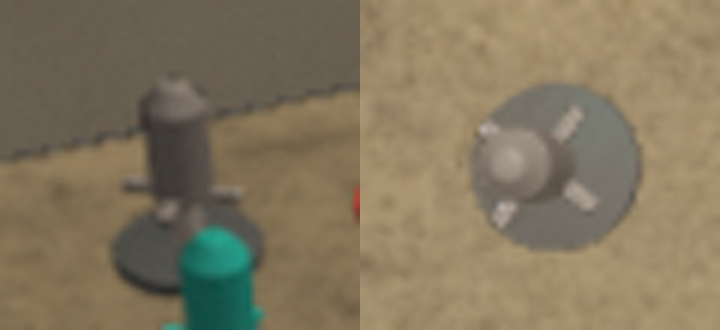

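```bash
cat >> kin.py <<'E'
def at(c,u,z):
    i=robot.camera_info(c);T=i['world_from_camera'];d=np.linalg.inv(i['mtx'])@[u[0],u[1],1];d=T[:3,:3]@(d*[1,-1,-1]);o=T[:3,3]
    return o+d*(z-o[2])/d[2]
E
python3 - <<'E'
from kin import *
print('base',at("top",(172.8,242.8),6),'tip',at("top",(165,242.3),117))
for z in(243,247):print('bowl end',at("top",(155.3,241.2),z))
print('side tip',at("side",(180+234/6,110+318/6),118),'arms',at("side",(180+243/6,110+425/6),50))
print('side bowl top',at("side",(180+220/6,110+135/6),244),'rim',at("side",(180+231/6,110+300/6),139))
E
```

```text
base [482.3  324.56   6.  ] tip [482.72 324.33 117.  ]
bowl end [484.37 322.08 243.  ]
bowl end [484.33 321.1  247.  ]
side tip [489.55 329.51 118.  ] arms [487.27 323.61  50.  ]
side bowl top [485.73 304.92 244.  ] rim [485.   313.55 139.  ]
```

Request:
play_rows(
  rows=[
    [0.08,0,-0.08,0,0,0,1],
    [0.4,0,0.25,0,0,0,1],
    [0.8,0,0.65,0,0,0,1],
    [1.3,0,1.15,0,0,0,1],
    [1.8,0,1.65,0,0,0,1],
    [2.3,0,2.15,0,0,0,1],
    [2.3,0,2.15,0,0,0,1],
  ],
)

```text
time: 11.35
ee_pos: [486.4, 317.5, 169.3]
tool_rot: [1.492, 1.946, -0.619]
ft_force: [0.3, 0.5, -1.9]
width: 58.3
```

```bash
python3 - <<'E'
from kin import *
s=robot.state();print(s['time'],s['width'],s['ft_force'],s['ft_torque']);p,Rc=cur();print(p-11*Rc.as_matrix()[:,2])
for c in("side","top"):
    im=robot.read_camera(c)[:,:,::-1]
    cr=im[110:200,180:270] if c=="side" else im[190:290,110:230]
    cv2.imwrite(f"pics/{c}5.png",cv2.resize(cr,None,fx=6,fy=6,interpolation=cv2.INTER_CUBIC))
E
```

```text
11.35 58.261616792353024 [ 0.32  0.52 -1.9 ] [0.5  0.25 0.02]
[484.37 325.03 177.1 ]
```

View pics/side5.png

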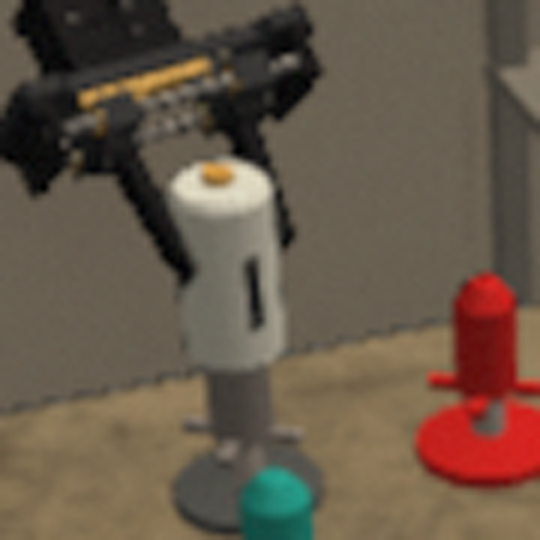

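View pics/top5.png

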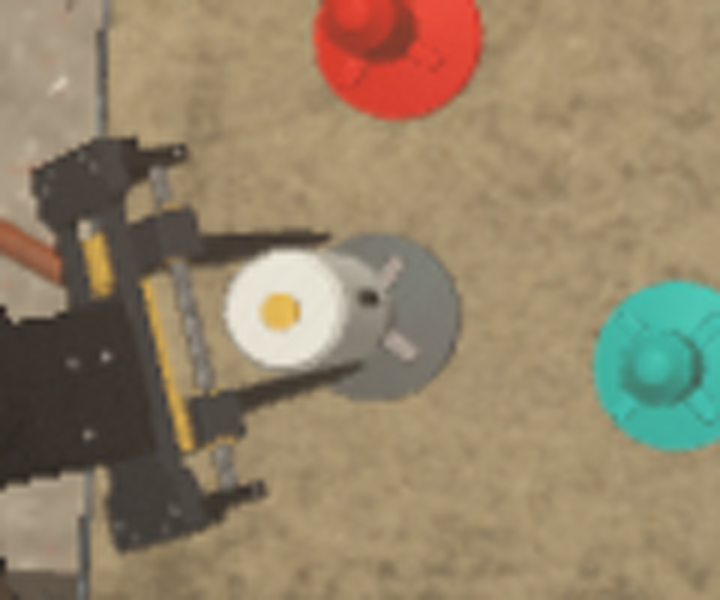

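Request:
play_rows(
  rows=[
    [0.35,0.05,0.35,0,0,0,1],
    [0.7,0.1,0.7,0,0,0,1],
    [1.1,0.1,1.1,0,0,0,1],
    [1.5,0.1,1.5,0,0,0,1],
    [1.9,0.1,1.9,0,0,0,1],
    [2.3,0.1,2.3,0,0,0,1],
    [2.7,0.1,2.7,0,0,0,1],
    [3.0,0.1,3.0,0,0,0,1],
    [3.0,0.1,3.0,0,0,0,1],
  ],
)

```text
time: 12.58
ee_pos: [487.3, 318.0, 127.2]
tool_rot: [1.492, 1.946, -0.618]
ft_force: [0.2, -0.3, -1.8]
width: 58.4
```

```bash
python3 - <<'E'
from kin import *
s=robot.state();print(s['time'],s['width'],s['ft_force'],s['ft_torque']);p,Rc=cur();print(p-11*Rc.as_matrix()[:,2])
for c in("side",):
    im=robot.read_camera(c)[:,:,::-1]
    cr=im[110:200,180:270] if c=="side" else im[190:290,110:230]
    cv2.imwrite(f"pics/{c}6.png",cv2.resize(cr,None,fx=6,fy=6,interpolation=cv2.INTER_CUBIC))
E
```

```text
12.575 58.41451422250695 [ 0.17 -0.32 -1.77] [ 0.53  0.16 -0.02]
[485.29 325.47 135.04]
```

View pics/side6.png

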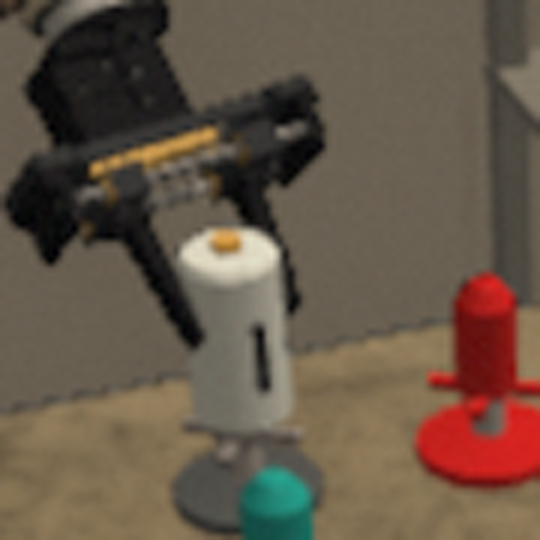

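Request:
play_rows(
  rows=[
    [0.14,0,0.14,0,0,0,1],
    [0.28,0,0.28,0,0,0,1],
    [0.42,0,0.42,0,0,0,1],
    [0.42,0,0.42,0,0,0,1],
  ],
)

```text
time: 13.12
ee_pos: [487.3, 318.0, 121.5]
tool_rot: [1.492, 1.946, -0.618]
ft_force: [-0.2, -0.1, -1.5]
width: 59.0
```

Request:
play_rows(
  rows=[
    [0.07,0,0.07,0,0,0,1],
    [0.14,0,0.14,0,0,0,1],
    [0.21,0,0.21,0,0,0,1],
    [0.21,0,0.21,0,0,0,1],
  ],
)

```text
time: 13.62
ee_pos: [487.3, 318.1, 118.6]
tool_rot: [1.492, 1.946, -0.617]
ft_force: [0.9, -0.2, -0.5]
width: 58.2
```

Request:
play_rows(
  rows=[
    [0.07,0,0.07,0,0,0,1],
    [0.14,0,0.14,0,0,0,1],
    [0.14,0,0.14,0,0,0,1],
  ],
)

```text
time: 14.0
ee_pos: [487.3, 318.1, 116.7]
tool_rot: [1.492, 1.946, -0.617]
ft_force: [-0.9, -0.0, -0.8]
width: 58.6
```

```bash
python3 - <<'E'
from kin import *
s=robot.state();print(s['time'],s['width'],s['ft_force'],s['ft_torque']);p,Rc=cur();print(p-11*Rc.as_matrix()[:,2])
for c in("side","top"):
    im=robot.read_camera(c)[:,:,::-1]
    cr=im[110:200,180:270] if c=="side" else im[190:290,110:230]
    cv2.imwrite(f"pics/{c}7.png",cv2.resize(cr,None,fx=6,fy=6,interpolation=cv2.INTER_CUBIC))
E
```

```text
14.0 58.62214934655535 [-0.9  -0.02 -0.82] [ 0.39  0.22 -0.11]
[485.32 325.58 124.54]
```

View pics/side7.png

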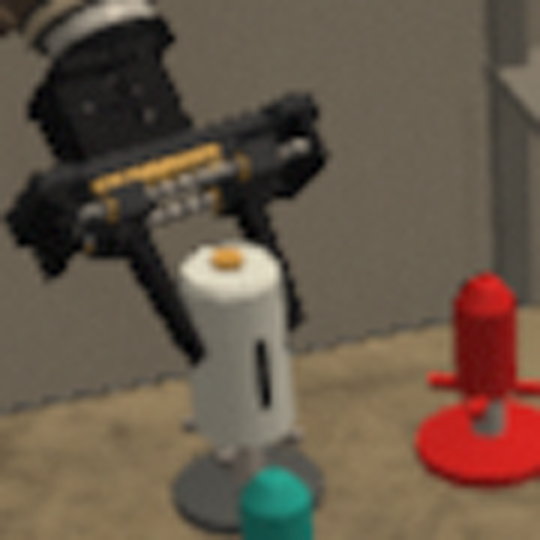

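View pics/top7.png

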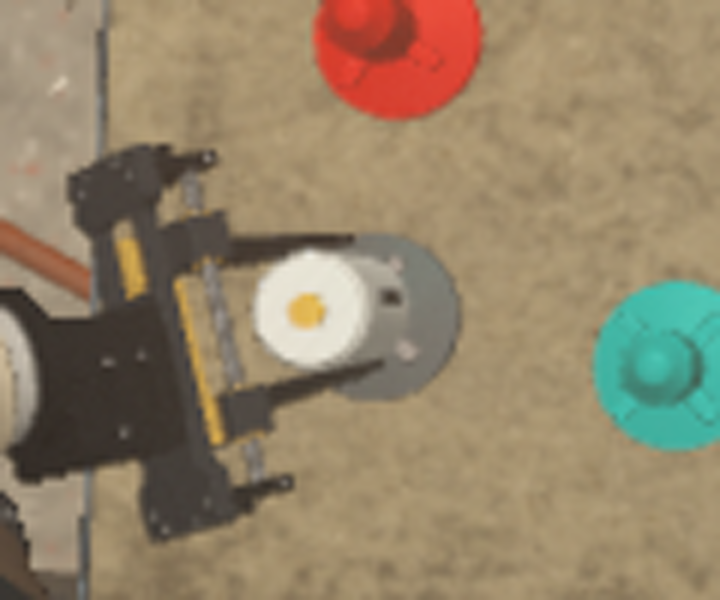

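Request:
play_rows(
  rows=[
    [0.07,0,0.07,0,0,0,1],
    [0.14,0,0.14,0,0,0,1],
    [0.14,0,0.14,0,0,0,1],
  ],
)

```text
time: 14.48
ee_pos: [487.5, 318.2, 116.4]
tool_rot: [1.491, 1.944, -0.617]
ft_force: [-3.3, 1.8, 13.4]
width: 58.8
```

Request:
play_rows(
  rows=[
    [-0.1,0,-0.1,0,0,0,1],
    [-0.1,0,-0.1,0,0,0,0.35],
    [-0.1,0,-0.1,0,0,0,0.2],
    [-0.1,0,-0.1,0,0,0,0.0],
    [-0.1,0,-0.1,0,0,0,0],
    [-0.1,0,-1.5,0,0,0,0],
    [-0.1,0,-4,0,0,0,0],
    [-0.1,0,-9,0,0,0,0],
    [-0.1,0,-14,0,0,0,0],
    [-0.1,0,-14,0,0,0,0],
  ],
)

```text
time: 15.72
ee_pos: [461.7, 415.7, 217.6]
tool_rot: [1.492, 1.947, -0.609]
ft_force: [-0.3, 0.2, -0.4]
width: 94.9
```

```bash
python3 - <<'E'
from kin import *
s=robot.state();print(s['time'],s['width'],s['ft_force'],s['ee_pos'])
for c in("side","top"):
    im=robot.read_camera(c)[:,:,::-1]
    cr=im[110:200,180:270] if c=="side" else im[190:290,110:230]
    cv2.imwrite(f"pics/{c}8.png",cv2.resize(cr,None,fx=6,fy=6,interpolation=cv2.INTER_CUBIC))
    for t in("wide_bowl","wide_bowl_rim"):
        for d in robot.spot_point(t,c)[:4]:
            Q=w(c,d['centre'])
            if Q[0]<560 and Q[1]>230: print(c,t,round(d['confidence'],2),Q,px(c,Q))
check([(560,100,260),(604,-126,190)],[orient(96,25,1)]*2,[14,5])
E
```

```text
15.725 94.93442722131583 [-0.26  0.21 -0.4 ] [461.66 415.65 217.63]
side wide_bowl 0.87 [491.05 323.92 154.65] [218.97 154.18]
side wide_bowl_rim 0.59 [487.5  326.78  47.62] [220.36 180.95]
top wide_bowl_rim 0.66 [484.33 329.99  47.59] [168.25 242.  ]
top wide_bowl_rim 0.48 [482.93 328.68  47.57] [168.66 242.46]
[-1.8, 0.1, 1.5, 0.1, 5.0, 0.7]  q [ 0.82  0.67  1.42 -0.58  1.49  0.75] c3e-29 v0.22
[-3.6, 0.2, 3.0, 0.2, 10.0, 1.3]  q [ 0.76  0.62  1.47 -0.53  1.4   0.71] c2e-25 v0.21
[-5.4, 0.3, 4.4, 0.3, 14.9, 2.0]  q [ 0.71  0.57  1.53 -0.48  1.32  0.67] c6e-25 v0.21
[-7.2, 0.4, 5.9, 0.4, 19.9, 2.7]  q [ 0.64  0.52  1.57 -0.42  1.25  0.61] c7e-25 v0.22
[-9.0, 0.5, 7.4, 0.5, 24.9, 3.4]  q [ 0.58  0.48  1.61 -0.36  1.18  0.53] c3e-25 v0.24
[-10.8, 0.6, 8.8, 0.6, 29.9, 4.0]  q [ 0.51  0.44  1.65 -0.28  1.13  0.45] c5e-24 v0.26
[-12.6, 0.7, 10.2, 0.7, 34.9, 4.7]  q [ 0.43  0.41  1.68 -0.2   1.08  0.34] c1e-22 v0.27
[-14.4, 0.8, 11.7, 0.8, 39.8, 5.4]  q [ 0.35  0.39  1.7  -0.1   1.05  0.23] c5e-22 v0.29
[-16.2, 0.9, 13.1, 0.9, 44.8, 6.1]  q [ 0.27  0.37  1.71 -0.    1.03  0.11] c7e-22 v0.
[... 193 characters left out ...]
 17.3, 1.2, 59.8, 8.1]  q [ 0.03  0.37  1.73  0.3   1.08 -0.25] c2e-23 v0.29
[-23.5, 1.4, 18.7, 1.3, 64.7, 8.7]  q [-0.05  0.38  1.72  0.38  1.13 -0.35] c1e-23 v0.28
[-25.4, 1.5, 20.2, 1.4, 69.7, 9.4]  q [-0.13  0.4   1.7   0.46  1.19 -0.44] c5e-24 v0.27
[-27.6, 1.2, 24.4, 1.4, 69.7, 9.4]  q [-0.2   0.43  1.69  0.45  1.2  -0.51] c2e-25 v0.27
[-29.9, 0.8, 28.6, 1.4, 69.7, 9.4]  q [-0.27  0.47  1.67  0.43  1.21 -0.57] c1e-25 v0.26
[-32.2, 0.5, 32.9, 1.4, 69.7, 9.4]  q [-0.34  0.51  1.64  0.42  1.22 -0.63] c1e-25 v0.24
[-34.4, 0.2, 37.1, 1.4, 69.7, 9.4]  q [-0.4   0.56  1.6   0.4   1.24 -0.69] c7e-25 v0.23
[-36.7, -0.1, 41.3, 1.4, 69.7, 9.4]  q [-0.46  0.61  1.54  0.38  1.26 -0.73] c1e-23 v0.21
```

View pics/side8.png

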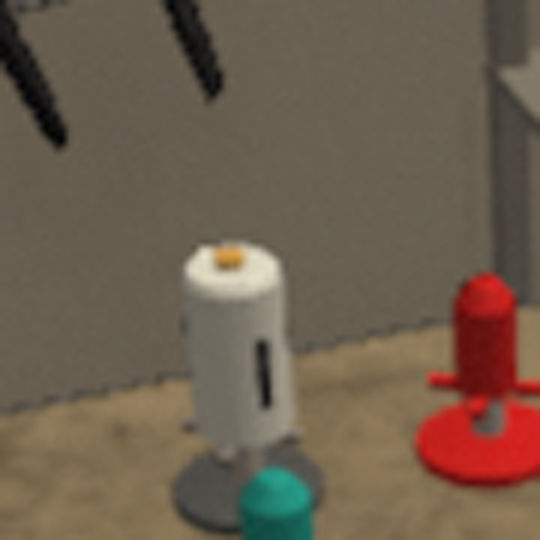

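View pics/top8.png

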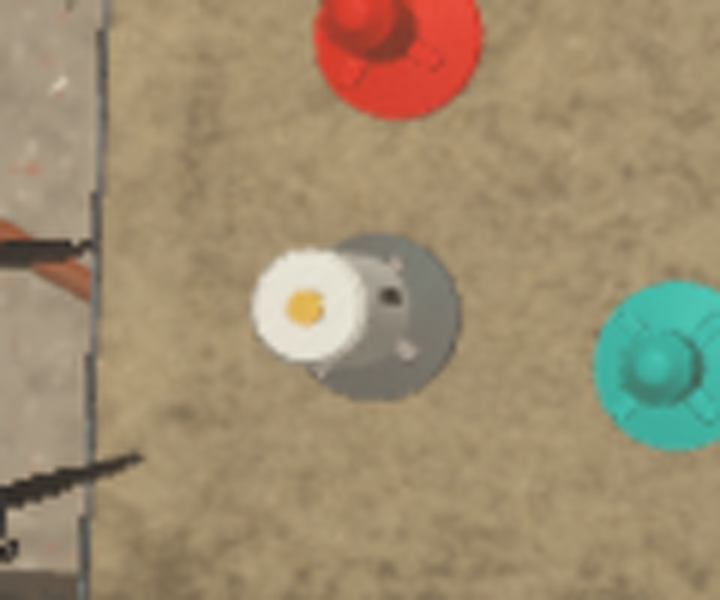

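Request:
play_rows(
  rows=[
    [-1.8,0.1,1.5,0.1,5,0.7,0],
    [-5.4,0.3,4.4,0.3,15,2,0],
    [-9,0.5,7.4,0.5,25,3.4,0],
    [-12.6,0.7,10.2,0.7,35,4.7,0],
    [-16.2,0.9,13.1,0.9,45,6,0],
    [-19.8,1.1,15.9,1.1,55,7.4,0],
    [-23.5,1.4,18.7,1.3,64.7,8.7,0],
    [-25.4,1.5,20.2,1.4,69.7,9.4,0],
    [-29.9,0.8,28.6,1.4,69.7,9.4,0],
    [-34.4,0.2,37.1,1.4,69.7,9.4,0],
    [-36.7,-0.1,41.3,1.4,69.7,9.4,0],
    [-36.7,-0.1,41.3,1.4,69.7,9.4,0],
  ],
)

```text
time: 17.52
ee_pos: [603.4, -123.0, 179.0]
tool_rot: [-1.866, -2.071, -0.416]
ft_force: [-0.2, 0.2, 0.6]
width: 95.4
```

```bash
python3 - <<'E'
from kin import *
s=robot.state();print(s['time'],s['width'],s['ft_force'],s['ee_pos']);p,Rc=cur();print(p-11*Rc.as_matrix()[:,2])
for c in("side","top"):
    im=robot.read_camera(c)[:,:,::-1]
    cr=im[150:350,200:400] if c=="side" else im[150:300,260:460]
    cv2.imwrite(f"pics/{c}9.png",cv2.resize(cr,None,fx=3,fy=3,interpolation=cv2.INTER_CUBIC))
Ro=orient(96,25,1)
check([(604,-126,125),(604,-126,79)],[Ro]*2,[2,2])
E
```

```text
17.525 95.40584392785362 [-0.22  0.18  0.6 ] [ 603.35 -122.99  179.03]
[ 603.83 -127.63  188.99]
[-1.2, 0.0, 2.9, 0.0, -0.0, -0.1]  q [-0.46  0.64  1.57  0.39  1.2  -0.76] c1e-28 v0.15
[-2.3, 0.1, 5.8, 0.0, -0.1, -0.2]  q [-0.46  0.68  1.6   0.4   1.14 -0.79] c3e-29 v0.15
[-3.3, 0.1, 7.9, 0.0, -0.1, -0.2]  q [-0.46  0.71  1.61  0.41  1.1  -0.8 ] c3e-30 v0.10
[-4.3, 0.1, 10.0, 0.0, -0.1, -0.2]  q [-0.46  0.74  1.62  0.42  1.07 -0.82] c5e-31 v0.11
```

View pics/side9.png

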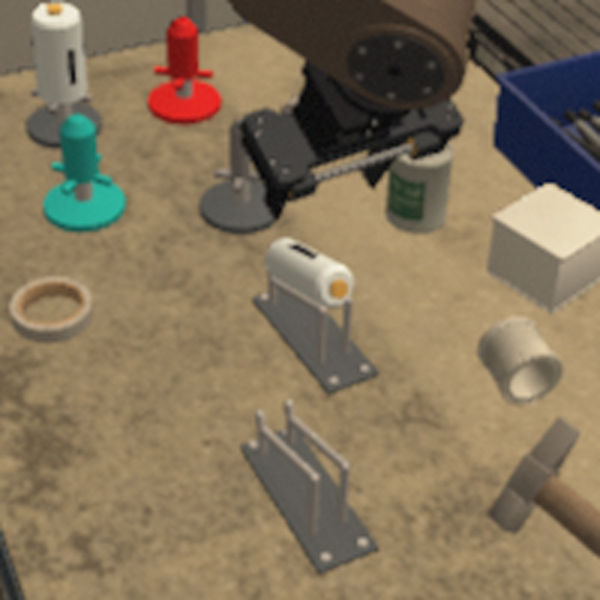

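View pics/top9.png

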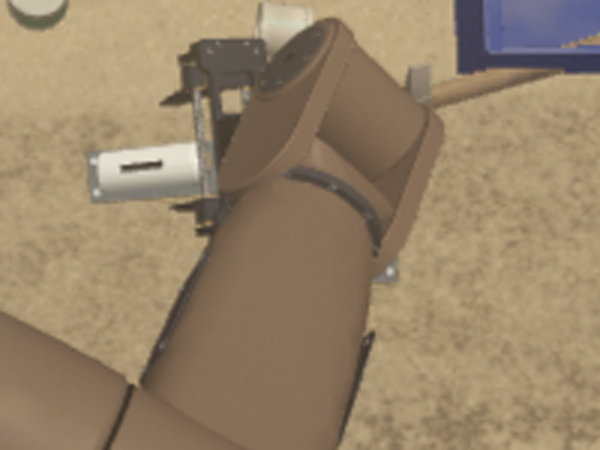

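```bash
python3 - <<'E'
from kin import *
b=cv2.imread("pics/top0.png")
cv2.imwrite("pics/slim0.png",cv2.resize(b[185:230,280:345],None,fx=10,fy=10,interpolation=cv2.INTER_CUBIC))
print(px("top",(604,-126,77)),px("top",(608,-159,89)),px("top",(597,-60,53)))
print(px("top",(514.5,-304,85)))
E
```

```text
[316.24 203.97] [327.45 202.4 ] [294.35 206.72]
[375.28 233.71]
```

View pics/slim0.png

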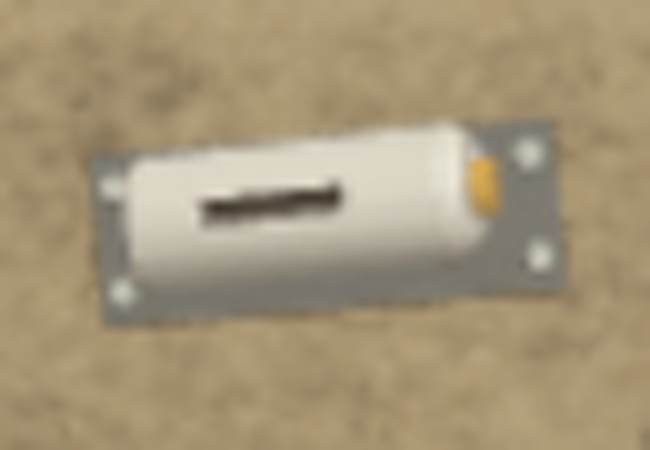

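```bash
python3 - <<'E'
from kin import *
Ro=orient(95.2,25,1)
check([(602,-126,125),(602,-126,78)],[Ro]*2,[2,2])
E
```

```text
[-1.2, -0.1, 2.9, -0.1, -0.0, 0.2]  q [-0.47  0.64  1.58  0.39  1.2  -0.76] c2e-27 v0.16
[-2.3, -0.1, 5.8, -0.3, -0.1, 0.5]  q [-0.46  0.67  1.61  0.41  1.14 -0.78] c6e-28 v0.16
[-3.3, -0.1, 8.0, -0.3, -0.1, 0.5]  q [-0.46  0.7   1.62  0.42  1.1  -0.8 ] c3e-30 v0.11
[-4.3, -0.1, 10.1, -0.3, -0.1, 0.5]  q [-0.46  0.73  1.63  0.43  1.06 -0.82] c7e-31 v0.11
```

Request:
play_rows(
  rows=[
    [-1.2,-0.1,2.9,-0.1,0,0.2,0],
    [-2.3,-0.1,5.8,-0.3,0,0.5,0],
    [-3.3,-0.1,8,-0.3,0,0.5,0],
    [-4.3,-0.1,10.1,-0.3,0,0.5,0],
    [-4.3,-0.1,10.1,-0.3,0,0.5,0.4],
    [-4.3,-0.1,10.1,-0.3,0,0.5,0.5],
    [-4.3,-0.1,10.1,-0.3,0,0.5,0.6],
    [-4.3,-0.1,10.1,-0.3,0,0.5,0.8],
    [-4.3,-0.1,10.1,-0.3,0,0.5,1],
    [-4.3,-0.1,10.1,-0.3,0,0.5,1],
  ],
)

```text
time: 18.88
ee_pos: [601.1, -116.4, 70.8]
tool_rot: [-1.873, -2.064, -0.417]
ft_force: [-3.6, -1.8, 6.5]
width: 42.0
```

```bash
python3 - <<'E'
from kin import *
s=robot.state();print(s['time'],s['width'],s['ft_force'],s['ee_pos']);p,Rc=cur();g=p-11*Rc.as_matrix()[:,2];print(g)
print(rel(g+[0,0,10],Rc))
hs=(-100,-90,-80,-70)
for h in hs:
  for z in(120,240):
    r=ikg((614.5,97.5,z),orient(h,45,-1),[.1,.5,1.5,-.6,.9,0]);print(h,z,r[0],'%.1e'%r[1])
E
```

```text
18.875 42.03614831802743 [-3.62 -1.84  6.48] [ 601.13 -116.44   70.83]
[ 601.59 -121.09   80.79]
[ 0.42  0.   -0.91  0.    0.    0.  ]
-100 120 [ 0.3   0.81  1.49 -0.7   1.34  0.82] 1.8e-20
-100 240 [ 0.3   0.68  1.41 -0.68  1.51  0.68] 2.8e-28
-90 120 [ 0.32  0.77  1.58 -0.79  1.23  0.77] 1.5e-19
-90 240 [ 0.32  0.63  1.49 -0.75  1.39  0.61] 8.7e-21
-80 120 [ 0.33  0.73  1.67 -0.89  1.11  0.73] 1.2e-18
-80 240 [ 0.33  0.58  1.58 -0.82  1.26  0.54] 5.1e-20
-70 120 [ 0.34  0.69  1.75 -1.01  0.99  0.7 ] 3.0e-19
-70 240 [ 0.34  0.54  1.67 -0.9   1.13  0.47] 1.5e-20
```

Request:
play_rows(
  rows=[
    [0,0,0,0,0,0,1],
    [0.2,0,-0.4,0,0,0,1],
    [0.8,0,-1.8,0,0,0,1],
    [2.1,0,-4.5,0,0,0,1],
    [4.2,0,-9,0,0,0,1],
    [4.2,0,-9,0,0,0,1],
  ],
)

```text
time: 19.62
ee_pos: [603.7, -117.1, 174.3]
tool_rot: [-1.878, -2.071, -0.424]
ft_force: [-0.9, 0.2, -2.1]
width: 41.6
```

```bash
python3 - <<'E'
from kin import *
s=robot.state();print(s['time'],s['width'],s['ft_force'],s['ee_pos']);
check([(602,-110,240),(614.5,97.5,250)],[orient(95.2,25,1),orient(-90,45,-1)],[2,10])
E
```

```text
19.625 41.64919751137689 [-0.94  0.16 -2.11] [ 603.67 -117.11  174.25]
[1.7, -0.0, -2.3, 0.2, 0.1, 0.2]  q [-0.45  0.57  1.54  0.39  1.28 -0.7 ] c6e-31 v0.13
[3.4, -0.0, -4.6, 0.4, 0.2, 0.5]  q [-0.44  0.54  1.51  0.38  1.33 -0.67] c2e-30 v0.13
[5.2, 0.3, -3.8, 0.5, -6.8, 1.0]  q [-0.37  0.51  1.54  0.29  1.25 -0.57] c2e-27 v0.26
[7.0, 0.6, -3.0, 0.6, -13.8, 1.5]  q [-0.29  0.48  1.57  0.19  1.18 -0.45] c4e-25 v0.31
[8.7, 0.9, -2.3, 0.7, -20.8, 2.0]  q [-0.21  0.46  1.58  0.07  1.13 -0.31] c2e-23 v0.35
[10.5, 1.2, -1.6, 0.9, -27.8, 2.6]  q [-0.13  0.46  1.59 -0.06  1.1  -0.16] c2e-22 v0.38
[12.3, 1.5, -0.9, 1.0, -34.8, 3.1]  q [-0.05  0.46  1.59 -0.2   1.1  -0.  ] c2e-22 v0.40
[14.1, 1.9, -0.2, 1.1, -41.8, 3.6]  q [ 0.04  0.47  1.58 -0.33  1.12  0.15] c9e-23 v0.39
[15.9, 2.2, 0.5, 1.2, -48.8, 4.1]  q [ 0.11  0.5   1.57 -0.46  1.17  0.29] c5e-23 v0.36
[17.7, 2.5, 1.2, 1.3, -55.8, 4.6]  q [ 0.19  0.53  1.55 -0.57  1.23  0.41] c2e-23 v0.31
[19.6, 2.8, 1.8, 1.5, -62.8, 5.1]  q [ 0.26  0.57  1.52 -0.66  1.31  0.51] c2e-24 v0.26
[21.4, 3.1, 2.5, 1.6, -69.8, 5.7]  q [ 0.32  0.62  1.48 -0.75  1.4   0.59] c1e-25 v0.23
```

Request:
play_rows(
  rows=[
    [1.7,0,-2.3,0.2,0.1,0.2,1],
    [3.4,0,-4.6,0.4,0.2,0.5,1],
    [5.2,0.3,-3.8,0.5,-6.8,1,1],
    [7,0.6,-3,0.6,-13.8,1.5,1],
    [8.7,0.9,-2.3,0.7,-20.8,2,1],
    [10.5,1.2,-1.6,0.9,-27.8,2.6,1],
    [12.3,1.5,-0.9,1,-34.8,3.1,1],
    [14.1,1.9,-0.2,1.1,-41.8,3.6,1],
    [15.9,2.2,0.5,1.2,-48.8,4.1,1],
    [17.7,2.5,1.2,1.3,-55.8,4.6,1],
    [19.6,2.8,1.8,1.5,-62.8,5.1,1],
    [21.4,3.1,2.5,1.6,-69.8,5.7,1],
  ],
)

```text
time: 21.12
ee_pos: [613.3, 90.9, 238.0]
tool_rot: [1.76, 1.763, -0.736]
ft_force: [-0.3, 1.0, -2.4]
width: 42.1
```

Request:
play_rows(
  rows=[
    [0,0,0,0,0,0,1],
    [0,0,0,0,0,0,1],
  ],
)

```text
time: 21.38
ee_pos: [613.3, 89.6, 237.7]
tool_rot: [1.763, 1.767, -0.733]
ft_force: [-0.2, -0.6, -0.9]
width: 42.2
```

```bash
python3 - <<'E'
from kin import *
s=robot.state();print(s['time'],s['width'],s['ft_force']);p,Rc=cur();print(p-11*Rc.as_matrix()[:,2]);print(Rc.as_matrix())
for k in range(2):
  for c in("side","top"):
    im=robot.read_camera(c)[:,:,::-1]
    cr=im[140:240,235:325] if c=="side" else im[150:250,190:310]
    if not k:cv2.imwrite(f"pics/{c}10.png",cv2.resize(cr,None,fx=6,fy=6,interpolation=cv2.INTER_CUBIC))
    for t in("slim_bowl","slim_bowl_rim","thin_post_seat","thin_post"):
        for d in robot.spot_point(t,c)[:4]:
            Q=w(c,d['centre'])
            if 570<Q[0]<660 and 50<Q[1]<150: print(c,t,round(d['confidence'],2),Q,px(c,Q))
a=cv2.imread("pics/side0.png");b=cv2.imread("pics/top0.png")
cv2.imwrite("pics/post1.png",np.hstack([cv2.resize(a[180:240,250:310],None,fx=6,fy=6,interpolation=cv2.INTER_CUBIC),cv2.resize(b[170:230,215:275],None,fx=6,fy=6,interpolation=cv2.INTER_CUBIC)]))
E
```

```text
21.375 42.23535053840354 [-0.23 -0.64 -0.92]
[613.38  97.37 245.52]
[[-0.    1.   -0.01]
 [ 0.71 -0.   -0.7 ]
 [-0.7  -0.01 -0.71]]
side slim_bowl 0.67 [615.95  90.92 281.59] [279.64 143.16]
side slim_bowl_rim 0.77 [613.88  98.05 179.31] [278.22 172.53]
side thin_post_seat 0.86 [612.04  98.61  51.12] [277.84 206.84]
side thin_post 0.71 [616.73  93.57   0.52] [279.83 219.9 ]
top slim_bowl 0.78 [617.    96.32 282.13] [238.6  191.43]
top slim_bowl_rim 0.72 [611.17  95.42 173.85] [241.73 197.8 ]
top thin_post_seat 0.55 [613.87  98.42  47.49] [243.57 201.04]
top thin_post 0.68 [615.59 100.41  -0.35] [243.93 201.92]
side slim_bowl 0.65 [616.25  94.16 282.91] [279.3  142.26]
side slim_bowl_rim 0.71 [612.65  94.41 178.66] [278.31 173.36]
side thin_post_seat 0.61 [613.71  97.69  51.88] [278.43 206.68]
side thin_post 0.63 [617.52  94.4   -0.39] [279.96 219.92]
top slim_bowl 0.49 [611.97  94.27 280.16] [239.4  193.41]
top slim_bowl_rim 0.81 [612.56  96.73 172.78] [241.3  197.35]
top thin_post_seat 0.6 [615.75  97.75  43.44] [243.88 200.57]
top thin_post 0.87 [615.76  98.21  -4.25] [244.68 201.98]
```

View pics/side10.png

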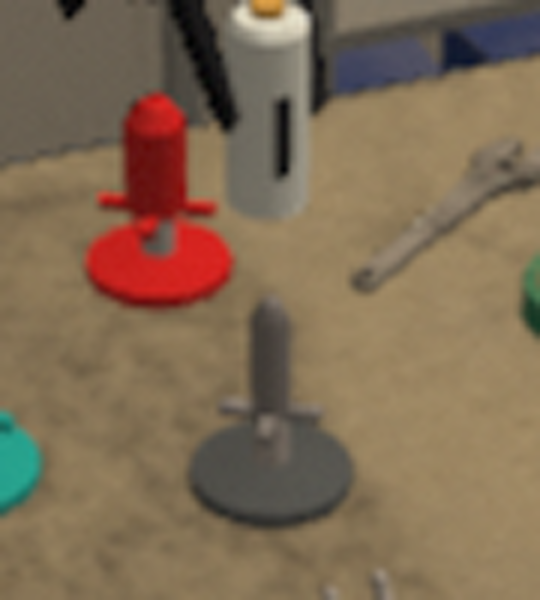

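View pics/top10.png

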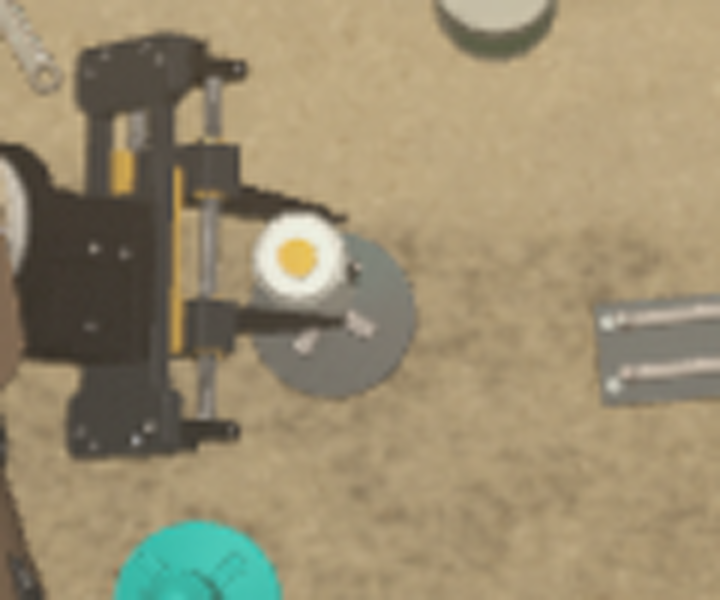

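View pics/post1.png

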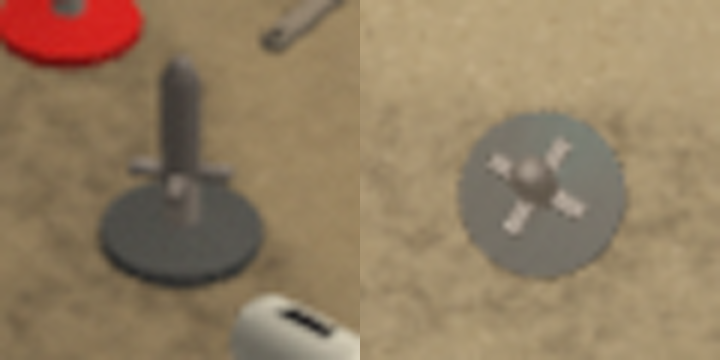

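```bash
python3 - <<'E'
from kin import *
print('base',at("top",(245.3,202.4),6),'tip',at("top",(243.3,198.7),117))
for z in(281,):print('bowl end',at("top",(239.8,192.7),z), 'boss',at("top",(190+297/6,150+258/6),z+6))
E
```

```text
base [613.48  95.56   6.  ] tip [614.27  94.7  117.  ]
bowl end [613.78  93.17 281.  ] boss [612.3  93.5 287. ]
```

Request:
play_rows(
  rows=[
    [0.1,0.15,-0.1,0,0,0,1],
    [0.8,0.15,0.6,0,0,0,1],
    [1.6,0.15,1.4,0,0,0,1],
    [2.4,0.15,2.2,0,0,0,1],
    [3.2,0.15,3,0,0,0,1],
    [3.2,0.15,3,0,0,0,1],
    [3.2,0.15,3,0,0,0,1],
  ],
)

```text
time: 23.25
ee_pos: [614.7, 91.4, 194.3]
tool_rot: [1.762, 1.766, -0.734]
ft_force: [0.6, -0.1, -0.7]
width: 41.9
```

```bash
python3 - <<'E'
from kin import *
s=robot.state();print(s['time'],s['width'],s['ft_force'],s['ft_torque']);p,Rc=cur();print(p-11*Rc.as_matrix()[:,2])
for c in("side","top"):
    im=robot.read_camera(c)[:,:,::-1]
    cr=im[140:240,235:325] if c=="side" else im[150:250,190:310]
    cv2.imwrite(f"pics/{c}11.png",cv2.resize(cr,None,fx=6,fy=6,interpolation=cv2.INTER_CUBIC))
E
```

```text
23.25 41.87542264300357 [ 0.56 -0.1  -0.68] [0.44 0.04 0.06]
[614.78  99.18 202.09]
```

View pics/side11.png

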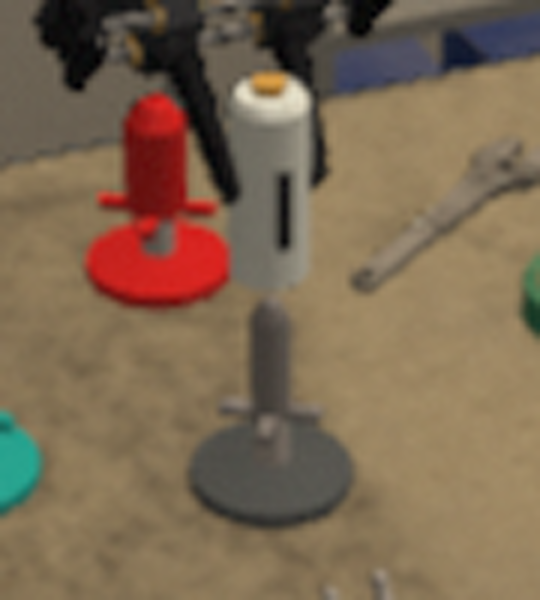

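View pics/top11.png

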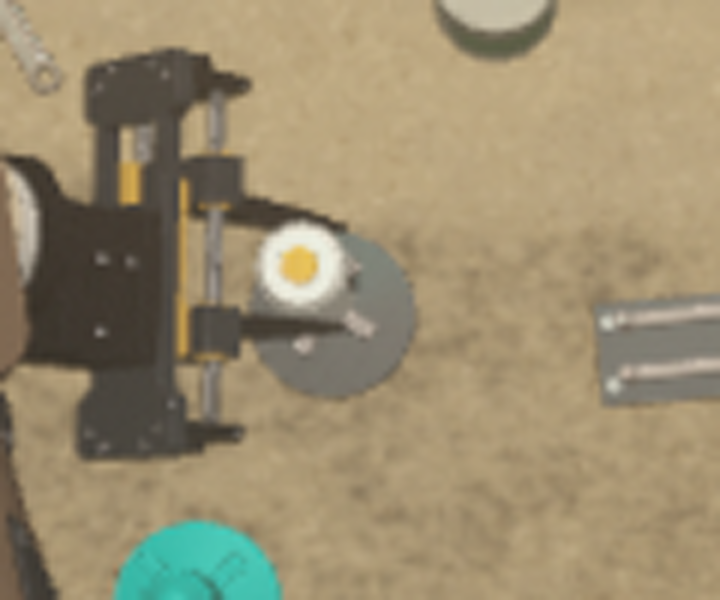

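```bash
python3 - <<'E'
from kin import *
print(at("top",(240.2,194),237),px("top",(613.9,95.2,237)))
E
```

```text
[615.15  95.3  237.  ] [240.23 194.45]
```

Request:
play_rows(
  rows=[
    [0.35,0,0.35,0,0,0,1],
    [0.7,0,0.7,0,0,0,1],
    [1.1,0,1.1,0,0,0,1],
    [1.5,0,1.5,0,0,0,1],
    [1.9,0,1.9,0,0,0,1],
    [2.3,0,2.3,0,0,0,1],
    [2.3,0,2.3,0,0,0,1],
  ],
)

```text
time: 24.22
ee_pos: [614.2, 91.5, 161.1]
tool_rot: [1.762, 1.766, -0.735]
ft_force: [-0.3, 0.6, -0.9]
width: 42.4
```

```bash
python3 - <<'E'
from kin import *
s=robot.state();print(s['time'],s['width'],s['ft_force'],s['ft_torque']);p,Rc=cur();print(p-11*Rc.as_matrix()[:,2])
for c in("side","top"):
    im=robot.read_camera(c)[:,:,::-1]
    cr=im[140:240,235:325] if c=="side" else im[150:250,190:310]
    cv2.imwrite(f"pics/{c}12.png",cv2.resize(cr,None,fx=6,fy=6,interpolation=cv2.INTER_CUBIC))
E
```

```text
24.225 42.351178583386286 [-0.25  0.59 -0.92] [0.51 0.01 0.02]
[614.28  99.24 168.88]
```

View pics/side12.png

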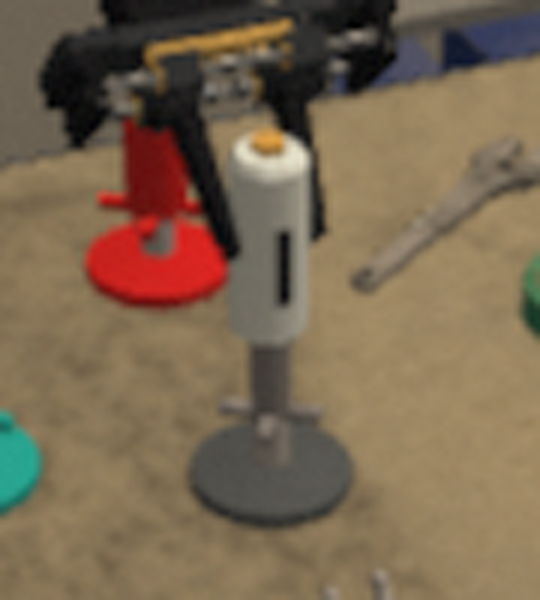

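Request:
play_rows(
  rows=[
    [0.35,0,0.35,0,0,0,1],
    [0.7,0,0.7,0,0,0,1],
    [1.1,0,1.1,0,0,0,1],
    [1.5,0,1.5,0,0,0,1],
    [1.9,0,1.9,0,0,0,1],
    [2.2,0,2.2,0,0,0,1],
    [2.5,0,2.5,0,0,0,1],
    [2.5,0,2.5,0,0,0,1],
  ],
)

```text
time: 25.32
ee_pos: [614.0, 91.6, 125.9]
tool_rot: [1.762, 1.766, -0.734]
ft_force: [0.0, -0.0, -1.6]
width: 41.6
```

```bash
python3 - <<'E'
from kin import *
s=robot.state();print(s['time'],s['width'],s['ft_force'],s['ft_torque']);p,Rc=cur();print(p-11*Rc.as_matrix()[:,2])
for c in("side","top"):
    im=robot.read_camera(c)[:,:,::-1]
    cr=im[140:240,235:325] if c=="side" else im[150:250,190:310]
    cv2.imwrite(f"pics/{c}13.png",cv2.resize(cr,None,fx=6,fy=6,interpolation=cv2.INTER_CUBIC))
E
```

```text
25.325 41.55100779246644 [ 0.04 -0.01 -1.58] [ 0.46  0.02 -0.04]
[614.1   99.35 133.72]
```

View pics/side13.png

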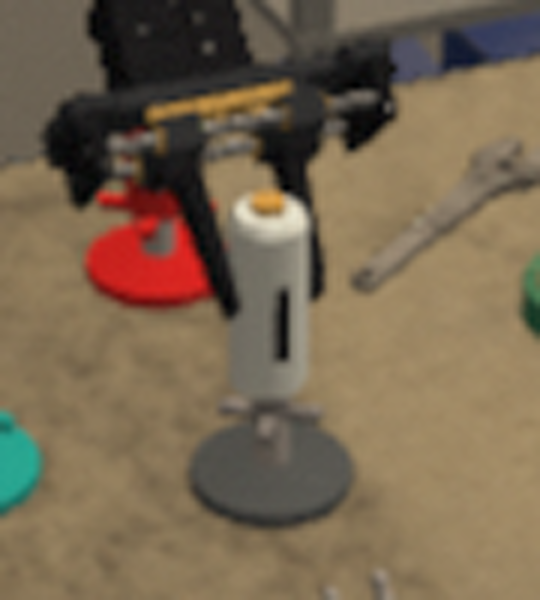

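Request:
play_rows(
  rows=[
    [0.15,0,0.15,0,0,0,1],
    [0.3,0,0.3,0,0,0,1],
    [0.45,0,0.45,0,0,0,1],
    [0.57,0,0.57,0,0,0,1],
    [0.57,0,0.57,0,0,0,1],
  ],
)

```text
time: 26.05
ee_pos: [614.0, 91.6, 118.0]
tool_rot: [1.762, 1.766, -0.734]
ft_force: [0.2, 0.5, -2.0]
width: 42.2
```

Request:
play_rows(
  rows=[
    [0.07,0,0.07,0,0,0,1],
    [0.14,0,0.14,0,0,0,1],
    [0.21,0,0.21,0,0,0,1],
    [0.21,0,0.21,0,0,0,1],
  ],
)

```text
time: 26.55
ee_pos: [614.0, 91.6, 115.1]
tool_rot: [1.762, 1.766, -0.734]
ft_force: [0.4, 1.2, -1.1]
width: 41.8
```

Request:
play_rows(
  rows=[
    [0.07,0,0.07,0,0,0,1],
    [0.14,0,0.14,0,0,0,1],
    [0.14,0,0.14,0,0,0,1],
  ],
)

```text
time: 26.92
ee_pos: [614.0, 91.7, 113.1]
tool_rot: [1.762, 1.766, -0.734]
ft_force: [-1.0, 0.9, -1.7]
width: 42.2
```

Request:
play_rows(
  rows=[
    [0.07,0,0.07,0,0,0,1],
    [0.14,0,0.14,0,0,0,1],
    [0.14,0,0.14,0,0,0,1],
  ],
)

```text
time: 27.3
ee_pos: [614.0, 91.7, 111.1]
tool_rot: [1.762, 1.766, -0.734]
ft_force: [0.3, 0.8, -1.4]
width: 41.9
```

Request:
play_rows(
  rows=[
    [0.07,0,0.07,0,0,0,1],
    [0.14,0,0.14,0,0,0,1],
    [0.14,0,0.14,0,0,0,1],
  ],
)

```text
time: 27.68
ee_pos: [614.0, 91.7, 109.1]
tool_rot: [1.762, 1.766, -0.734]
ft_force: [0.7, -1.3, -1.6]
width: 41.7
```

```bash
python3 - <<'E'
from kin import *
s=robot.state();print(s['time'],s['width'],s['ft_force'],s['ft_torque']);p,Rc=cur();print(p-11*Rc.as_matrix()[:,2])
for c in("side","top"):
    im=robot.read_camera(c)[:,:,::-1]
    cr=im[140:240,235:325] if c=="side" else im[150:250,190:310]
    cv2.imwrite(f"pics/{c}14.png",cv2.resize(cr,None,fx=6,fy=6,interpolation=cv2.INTER_CUBIC))
E
```

```text
27.675 41.71138197257484 [ 0.71 -1.29 -1.62] [0.43 0.05 0.03]
[614.03  99.43 116.94]
```

View pics/side14.png

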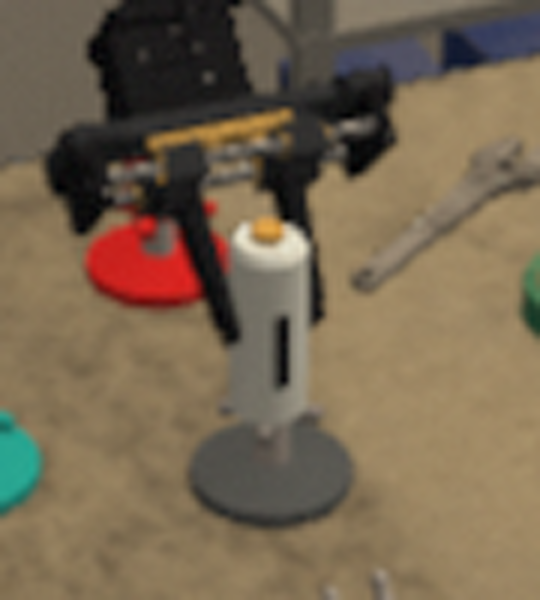

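Rim at row ≈420 just about at the arms (row 408, partly hidden); no contact force yet. Continue in small steps.

Request:
play_rows(
  rows=[
    [0.07,0,0.07,0,0,0,1],
    [0.14,0,0.14,0,0,0,1],
    [0.14,0,0.14,0,0,0,1],
  ],
)

```text
time: 28.15
ee_pos: [614.1, 91.7, 108.3]
tool_rot: [1.762, 1.765, -0.734]
ft_force: [-2.4, 0.5, 7.5]
width: 41.7
```

Request:
play_rows(
  rows=[
    [-0.05,0,-0.05,0,0,0,1],
    [-0.05,0,-0.05,0,0,0,0.5],
    [-0.05,0,-0.05,0,0,0,0.3],
    [-0.05,0,-0.05,0,0,0,0],
    [-0.05,0,-0.05,0,0,0,0],
    [-0.05,0,-0.05,0,0,0,0],
    [-0.05,0,-1.5,0,0,0,0],
    [-0.05,0,-4,0,0,0,0],
    [-0.05,0,-9,0,0,0,0],
    [-0.05,0,-14,0,0,0,0],
    [-0.05,0,-14,0,0,0,0],
    [-0.05,0,-14,0,0,0,0],
  ],
)

```text
time: 29.65
ee_pos: [614.4, 190.0, 206.6]
tool_rot: [1.762, 1.767, -0.734]
ft_force: [0.9, -0.4, 0.1]
width: 95.1
```

```bash
python3 - <<'E'
from kin import *
s=robot.state();print(s['time'],s['width'],s['ft_force'],s['ee_pos'])
ims=[]
for c in("side","top"):
    im=robot.read_camera(c)[:,:,::-1]
    cr=im[140:340,190:400] if c=="side" else im[130:290,130:400]
    cv2.imwrite(f"pics/{c}15.png",cv2.resize(cr,None,fx=2.9,fy=2.9,interpolation=cv2.INTER_CUBIC))
    for t in("wide_bowl","wide_bowl_rim","slim_bowl","slim_bowl_rim","thin_post_seat","thick_post_seat","grease_tin","tape_roll","pipe_sleeve"):
        for d in robot.spot_point(t,c)[:3]:
            Q=w(c,d['centre']);print(c,t,round(d['confidence'],2),Q)
E
```

```text
29.65 95.13889535585709 [ 0.9  -0.37  0.14] [614.35 190.04 206.65]
side wide_bowl 0.57 [490.22 327.27 150.62]
side wide_bowl_rim 0.62 [489.75 326.68  46.17]
side slim_bowl 0.89 [618.95  93.64 154.64]
side slim_bowl_rim 0.72 [612.95  97.42  51.3 ]
side thin_post_seat 0.95 [612.62  99.45  51.13]
side thick_post_seat 0.97 [636.66 319.79  54.84]
side thick_post_seat 0.7 [456.58 167.44  53.65]
side grease_tin 0.87 [789.12  15.22  -2.26]
side tape_roll 0.62 [379.06   8.48   2.08]
side pipe_sleeve 0.95 [ 758.57 -240.62   -1.11]
top wide_bowl 0.57 [485.03 328.54 155.  ]
top wide_bowl_rim 0.74 [486.72 325.21  47.1 ]
top wide_bowl_rim 0.62 [485.32 330.4   48.79]
top slim_bowl 0.68 [616.37  95.19 154.14]
top slim_bowl 0.6 [613.83  94.13  40.65]
top slim_bowl 0.26 [484.18 324.76  -1.13]
top slim_bowl_rim 0.51 [614.36  99.03  45.42]
top thin_post_seat 0.79 [612.12  98.01  45.82]
top thick_post_seat 0.83 [484.54 325.79  49.01]
top thick_post_seat 0.61 [458.95 166.25  52.96]
top thick_post_seat 0.53 [636.08 320.92  51.51]
top grease_tin 0.76 [785.94  15.71  -0.54]
top tape_roll 0.54 [379.33   8.52  -0.61]
top tape_roll 0.15 [614.04  92.77 153.52]
top pipe_sleeve 0.68 [ 761.29 -241.11   -6.36]
```

View pics/side15.png

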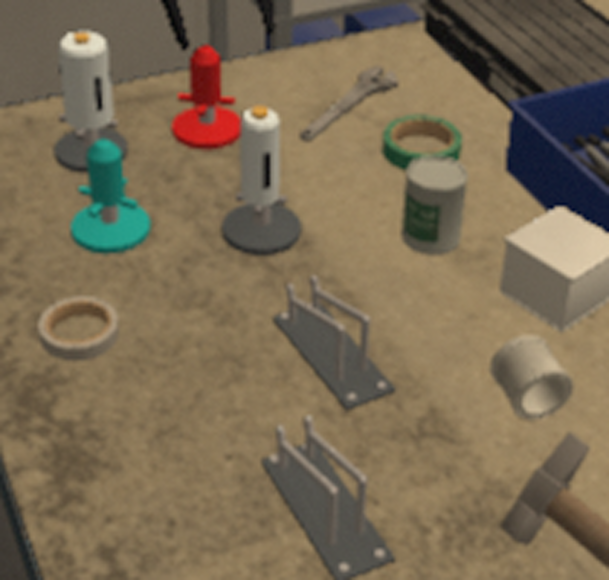

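View pics/top15.png

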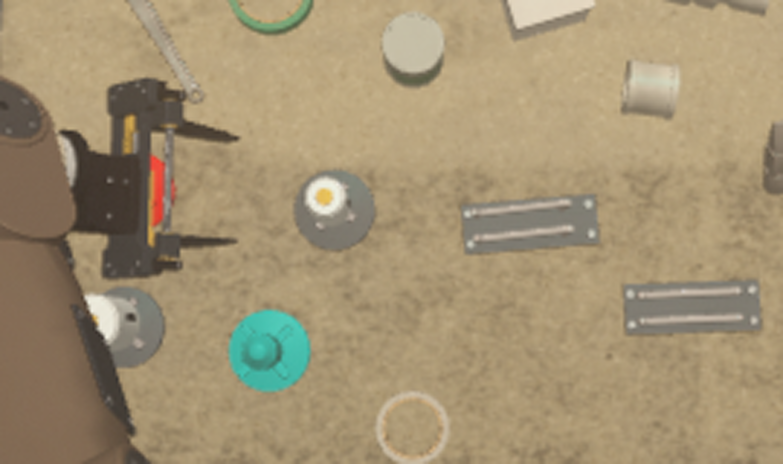

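```bash
python3 -c "
from workcell import robot
print(robot.job_done())"
```

```text
the job is handed in; nothing more can be done
None
```

Both bowls are upside down on their posts and I have handed the job in: the wide one on the grey thick post, the slim one on the thin post. The arm's clock stood at about 31 s of the 72 s allowed, and no verdict was returned.

- **Fit:** contact forces on seating were about 13 N (wide) and 8 N (slim), well under 40 N. In the last pictures the measured rim centres lie within about 6 mm of the seat points. That is close to what the measurements can resolve: single readings are good to about 4 mm and the two cameras differed by 2–4 mm. The rims measured 45–51 mm high, against 50 mm for the tops of the support arms. Both bowls looked upright.
- **Bystanders:** the grease tin, tape roll and pipe sleeve read within about 3 mm of their starting positions. I left the red and turquoise look-alike posts alone.
- **At hand-in:** the gripper was open and clear of both bowls. The forearm partly hid the wide bowl from the top camera, but the side camera showed it seated and clear.

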